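# Fit the jigsaw blocks into the dry bath

## Robot

A 7-joint arm with a two-finger parallel gripper is mounted at the origin on a cart in front of the work surface, level with it; the furniture and walls round the work are solid. World frame = base frame: x ahead of the robot, y to its left, z up, the work surface at z = 0. Lengths are in m, angles in rad, forces in N, time in s.
With the tool pointing down it reaches from about 0.4 to 0.85 m from the base axis. Payload 10.4 kg.
Tool frame: the origin (TCP) lies at the very end of the fingers, on their centre line; the grasp point (between the pads) lies 19 mm behind it (robot.tcp_to_grasp is the distance from the TCP to the grasp point, in m); z points along the fingers, x is the direction in which the jaws open and shut, and the axes are right-handed (so a half turn about z gives the same grasp; the last joint's range is limited). The gripper opens to 85 mm and grips with 20 to 120 N. Pads are 22 mm wide; open, the fingers measure 114 mm over their backs; the gripper's body (76 mm by 85 mm) begins 54 mm behind the grasp point. The pads swing forward as they close: fully open they stand 13 mm farther back than shut.
Start: joints at [-1.3, 0.332, -0.065, 1.46, 0.022, 1.35, -0.088], TCP at [0.181, 0.598, 0.231] pointing down, gripper open.
Joint ranges: [-2.6, 2.6], [-0.5, 2.12], [-1.47, 1.34], [0.16, 2.42], [-1.27, 4.41], [0.06, 2.06], [-2.6, 2.6]. Speed limits (rad/s): [2.22, 2.22, 2.79, 2.79, 3.14, 3.14, 3.14].

## Interface

Orientations are given as a unit quaternion [w, x, y, z].
In Python, from plant import robot, optics, ticket gives the robot as it stands. The module is installed in compiled form; this text tells all that it offers.
- The arm moves only by the tool send_rows, never from a script. Its argument "steps" is a list of rows, each a list of 5 numbers: the shift along the tool's x, y, z in units of 500 mm (1.0 is 500 mm), then the turn about the tool's z in units of 1.5 rad (1.0 is 1.5 rad), then the opening, from -1 (shut) to 1 (fully open). A call has 1 to 5 rows; each row is the pose to reach, as a shift and turn from the pose commanded when the call began, along the tool's axes at that moment; what a row does not reach only later rows make up. A row lasts 1/12 s, in which the tool goes at most 41.7 mm and 7.16 degrees, less where a joint would pass 70% of its speed; a pose out of reach is approached as far as the arm can. A call with a number of a shift or a turn outside -1 to 1 is refused whole. A call with a gripper value outside its range is refused whole. The fingers move at their own pace and stop on an object; "squeeze" is the grip in N (left out, the last holds). Time passes only in rows, so rows that repeat a pose let the fingers close. It gives the time, the measured TCP pose, the force and the opening at its end, in the units of the state.
- robot.get_obs(): the state, without advancing time (a new reading comes with each control period).
- optics.grab_frame(name): name is "scene" or "top"; returns a dict with "color" (384x512x3 uint8, red, green, blue), "fx", "fy", "cx", "cy" (pixels), "dist" ([k1, k2, p1, p2, k3] as OpenCV has them; the pictures are not rectified), "rvec" (rotation vector, rad) and "tvec" (3), from world to camera coordinates, as OpenCV has them. Camera axes: x right, y down, z forward; pixel columns grow to the right and rows downward; lengths in m; the calibration is good to about 2 mm. A picture is of the moment at which its call begins. There is no depth.
- ticket.close_job(): hands the job in, once; it reports no verdict.
Trained networks look in a picture, given as the dict that the camera call returned (one of the last four; its "shot" number tells which), for a name from the list of things; names that differ only in an ending like _2 or _b are one class to them, and where a whole thing is asked for, a point or a joint stands for the part that bears it (a point fixed in the world has none). Each returns a list of dicts, best first, with "score" (0 to 1); they miss things now and then, are a little off and sometimes report something else, mostly with a low value. They report only what shows in the picture. A call takes as long as a camera call. They do not tell look-alikes from the thing itself.
- optics.regions_of(picture, thing): "mask" (384x512 bool, what is visible of it) and "extent" ([left, top, right, bottom] in pixels, round what is visible of it).
The state is a dict: "t": time; "joints": joint angles; "joint_velocities": joint speeds; "tau": joint torques, N m; "tool_pos": TCP position; "eef_rot": TCP orientation; "force": force on the tool from outside, world axes, zero at the start; "ft_torque": the same for the moment, N m; "finger_gap": finger opening in m.
Only numpy, scipy, OpenCV 4.12 (cv2) and the standard library are available. Lean on these libraries where they do the work, as an engineer would, in place of code of your own. Each camera call takes 0.05 s, during which the arm holds its last target.

## Task

Fit the two interlocking aluminium blocks into the white dry-bath base so that both lie fully home, flush with its rim: the blue-capped block in the seat with the blue strip, the yellow-capped one in the seat with the yellow strip. Each goes down only when the corner with the red dot is over the coding stud of its seat, which stands in one of the two corners away from the control panel, so turn a block that stays proud and try again. Let go of both and do not push the bottles or the tape roll about.

Things in the scene. Friction and masses are not known exactly. Their poses are not given: they have to be found in the camera images.
- base: fixed white dry-bath base, 128 x 212 mm, plus a 36 mm wide, 40 mm high control panel on its -x side. Origin under the bay's centre, z up, y lengthwise. Bay: floor z=20, rim z=48 mm, upright walls with tabs and sockets matching the blocks, 1.5 mm clear of them. Blue strip on the rim at the +y end, yellow at the -y end; no wall between the seats: there the blocks interlock
- seat_blue (a point): centre of the blue seat's floor, at y=+41.5 mm of the base, axes as the base. Seated, the blue block's origin is here. A stud 12 mm across, 7 mm high stands at (+17,+17) or (+17,-17) mm from here, at random and not reported; a flat plug is at the other. So the block fits with axes as the base, or turned -90 degrees about z (clockwise from above). Turned wrongly it stops 7 mm high
- seat_yellow (a point): centre of the yellow seat's floor, at y=-41.5 mm of the base, axes as the base. Seated, the yellow block's origin is here. A stud 12 mm across, 7 mm high stands at (+17,+17) or (+17,-17) mm from here, at random and not reported; a flat plug is at the other. So the block fits with axes as the base, or turned -90 degrees about z (clockwise from above). Turned wrongly it stops 7 mm high
- block_blue: loose aluminium block, blue cap on its black grip post, 8 large round wells on top; about 0.4 kg. Origin: centre of underside, z up. Body 80 x 80 x 28 mm; the lowest 10 mm are rebated 1.5 mm all round. Each side has a tab 16 mm wide standing out 10 mm and a socket 20 mm wide, 10 deep: on the +x side tab at y=+18, socket at y=-18 mm; the other sides the same by quarter turns, so the outline repeats every 90 degrees
- block_yellow: loose aluminium block, yellow cap on its black grip post, 12 small round wells on top; about 0.4 kg. Origin: centre of underside, z up. Body 80 x 80 x 28 mm; the lowest 10 mm are rebated 1.5 mm all round. Each side has a tab 16 mm wide standing out 10 mm and a socket 20 mm wide, 10 deep: on the +x side tab at y=+18, socket at y=-18 mm; the other sides the same by quarter turns, so the outline repeats every 90 degrees
- post_blue (a point): centre of the top of the blue block's grip post, 64 mm above its underside. The post is 26 x 26 mm, centred, faces square to the block's x and y, 36 mm high (from the block's top at 28 mm)
- post_yellow (a point): centre of the top of the yellow block's grip post, 64 mm above its underside. The post is 26 x 26 mm, centred, faces square to the block's x and y, 36 mm high (from the block's top at 28 mm)
- pocket_blue (a point): mouth of the blind pocket in the blue block's underside, 18 x 18 mm, 10 mm deep, centred at x=+17, y=+17 mm of the block. A red dot on the block's top at (+34, +34) mm marks this corner. It goes over the seat's coding stud
- pocket_yellow (a point): mouth of the blind pocket in the yellow block's underside, 18 x 18 mm, 10 mm deep, centred at x=+17, y=+17 mm of the block. A red dot on the block's top at (+34, +34) mm marks this corner. It goes over the seat's coding stud
- brown_bottle: brown bottle with a white cap, 48 mm across, 99 mm high, standing beyond the base; origin under its centre; leave it where it is
- dropper: small white dropper bottle with a red pointed cap, 29 mm across, 85 mm high, standing far left; origin under its centre; leave it where it is
- tape: cream roll of label tape, 62 mm across, 18 mm high, lying far right; origin under its centre; leave it where it is
Mind the look-alikes: they are no part of the job. What is shaped like the block_yellow but purple is not meant.

How it is judged:
By the outcome, as a careful person would: the job done as asked, in the order asked, and still so for the second after the job is handed in, with the robot touching nothing.
It also fails if it takes over 72 s, if anything falls off the work surface, if the arm or the gripper's body presses on something with over 40 N, if the wrist force passes 120 N, or if a joint passes its speed limit or range.

## Working session

There is one attempt and no reset: what is moved stays moved. The work goes in short steps, Python scripts to look and compute and a tool call to move; the robot and the scene stay as the last step left them, time stands still between calls to the robot, and variables do not carry over. Pictures are saved under pics/ and viewed, and the job is handed in when it is done.

Besides the shell and the picture viewer there is one more tool, called by a JSON object that holds its "fn" and its "kwargs", one argument or row to a line. send_rows: Moves the arm, as the interface text tells. Its arguments: {"type":"object","properties":{"steps":{"type":"array"},"squeeze":{"type":"number"}},"required":["steps"]}

```bash
mkdir -p pics
python3 - <<'E'
from plant import robot, optics, ticket
import cv2,numpy as np
print(robot.get_obs())
for n in ("scene","top"):
    f=optics.grab_frame(n)
    print({k:f[k] for k in f if k!='color'})
    cv2.imwrite(f"pics/{n}0.png",cv2.resize(f["color"][:,:,::-1],(800,600),interpolation=cv2.INTER_CUBIC))
E
```

```text
{'t': 0.0, 'joints': array([-1.29959044,  0.33291904, -0.06473426,  1.46090005,  0.02158703,
        1.34985325, -0.08851036]), 'joint_velocities': array([ 0.00163622,  0.00011158,  0.0001951 , -0.00020621, -0.00100622,
        0.00058732,  0.00082462]), 'tau': array([ 4.43241233e-04, -6.25419688e+01,  4.94058640e-02, -3.91623831e+01,
        1.61503296e-02,  9.33459814e-03,  1.11198986e-05]), 'tool_pos': array([0.18087768, 0.59789514, 0.23050624]), 'eef_rot': array([ 4.26980003e-04,  8.02981597e-01,  5.96003419e-01, -5.45075820e-04]), 'force': array([ 0.52547794, -0.22993366, -0.10972477]), 'ft_torque': array([-0.0015183 , -0.00456779, -0.01429604]), 'finger_gap': 0.08546030395451609}
{'fx': 482.8435451713957, 'fy': 482.8435451713957, 'cx': 250.61494566079622, 'cy': 185.17784253597634, 'dist': array([0.01133208, 0.        , 0.        , 0.        , 0.        ]), 'rvec': array([ 2.20286303, -1.03344655,  0.43290053]), 'tvec': array([-0.42904707,  0.35642261,  1.10208862]), 'shot': 1}
{'fx': 472.52395479805466, 'fy': 472.52395479805466, 'cx': 253.73857352952965, 'cy': 191.17278526867824, 'dist': array([-0.10311787,  0.        ,  0.        ,  0.        ,  0.        ]), 'rvec': array([ 2.1356339 , -2.12331472,  0.18377098]), 'tvec': array([-0.07279709,  0.58584112,  1.37353404]), 'shot': 2}
```

View pics/scene0.png

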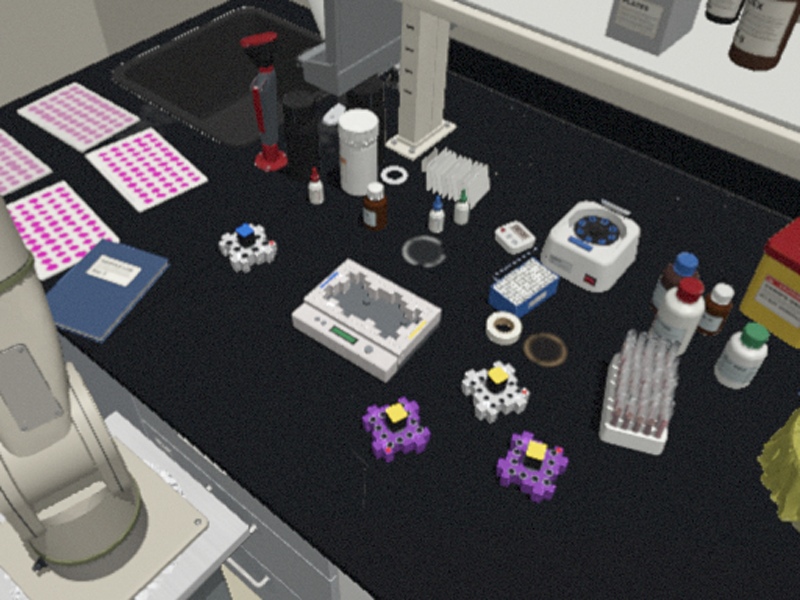

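View pics/top0.png

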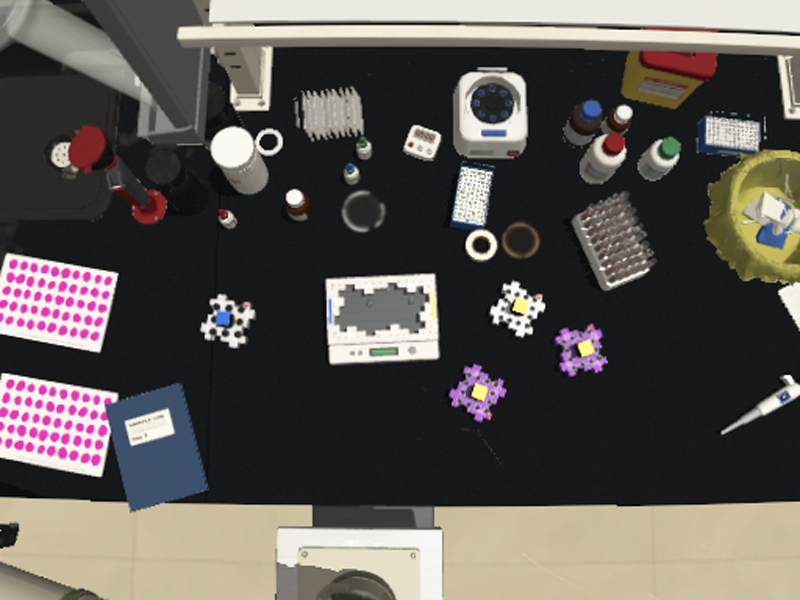

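The top view shows the base at about (383,318) of 800x600, the blue block at (226,320), the real yellow block at (518,307) and purple decoys at (480,390) and (584,348). The world's +x points up and +y left. Next I'll zoom in for the studs and dots.

Run:
```python
from plant import robot, optics, ticket
import cv2,numpy as np
f=optics.grab_frame("top"); c=f["color"][:,:,::-1]
np.save("top0.npy",f["color"])
a=cv2.resize(c[168:240,200:290],None,fx=8,fy=8,interpolation=cv2.INTER_CUBIC)
cv2.imwrite("pics/base_t.png",a)
b1=cv2.resize(c[180:230,120:170],None,fx=8,fy=8,interpolation=cv2.INTER_CUBIC)
b2=cv2.resize(c[172:222,306:356],None,fx=8,fy=8,interpolation=cv2.INTER_CUBIC)
cv2.imwrite("pics/blk_t.png",np.hstack([b1,b2]))
g=optics.grab_frame("scene"); c=g["color"][:,:,::-1]
cv2.imwrite("pics/base_s.png",cv2.resize(c[160:245,180:290],None,fx=7,fy=7,interpolation=cv2.INTER_CUBIC))
for n in ["base","block_blue","block_yellow","post_blue","post_yellow","brown_bottle","dropper","tape"]:
    for p in (f,g):
        print(n,p["shot"],[(round(r["score"],2),np.round(r["extent"]).tolist(), int(r["mask"].sum())) for r in optics.regions_of(p,n)][:4])
```

```text
base 3 []
base 4 [(0.61, [190.0, 168.0, 281.0, 246.0], 4071)]
block_blue 3 [(0.65, [131.0, 188.0, 164.0, 226.0], 762)]
block_blue 4 [(0.75, [142.0, 145.0, 178.0, 173.0], 706)]
block_yellow 3 [(0.78, [355.0, 208.0, 386.0, 241.0], 698), (0.69, [312.0, 179.0, 348.0, 215.0], 732), (0.62, [286.0, 234.0, 321.0, 272.0], 716)]
block_yellow 4 [(0.92, [234.0, 253.0, 275.0, 298.0], 1157), (0.81, [299.0, 230.0, 336.0, 272.0], 1022), (0.8, [318.0, 278.0, 360.0, 322.0], 1242)]
post_blue 3 [(0.78, [127.0, 188.0, 163.0, 223.0], 732)]
post_blue 4 [(0.91, [139.0, 144.0, 177.0, 173.0], 691), (0.59, [200.0, 115.0, 206.0, 128.0], 125)]
post_yellow 3 [(0.95, [316.0, 184.0, 348.0, 214.0], 678), (0.84, [354.0, 206.0, 384.0, 242.0], 705)]
post_yellow 4 [(0.87, [321.0, 279.0, 364.0, 319.0], 1184), (0.8, [293.0, 232.0, 336.0, 269.0], 1032), (0.59, [233.0, 254.0, 278.0, 299.0], 1169)]
brown_bottle 3 [(0.59, [299.0, 147.0, 315.0, 165.0], 200), (0.58, [181.0, 120.0, 201.0, 142.0], 259)]
brown_bottle 4 [(0.6, [232.0, 118.0, 248.0, 150.0], 397)]
dropper 3 [(0.19, [314.0, 184.0, 351.0, 217.0], 691)]
dropper 4 [(0.47, [199.0, 114.0, 207.0, 130.0], 153), (0.21, [310.0, 200.0, 335.0, 226.0], 316)]
tape 3 [(0.78, [298.0, 148.0, 315.0, 167.0], 223)]
tape 4 [(0.8, [310.0, 203.0, 334.0, 224.0], 362)]
```

View pics/base_t.png

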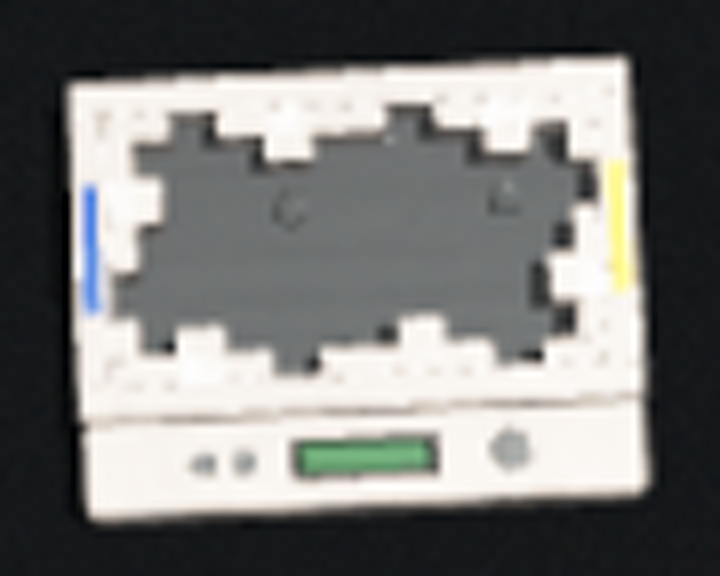

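View pics/base_s.png

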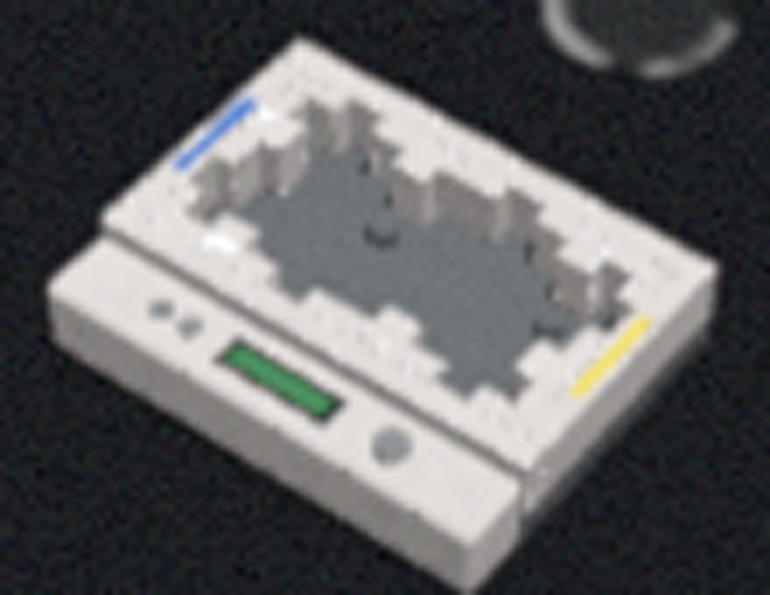

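View pics/blk_t.png

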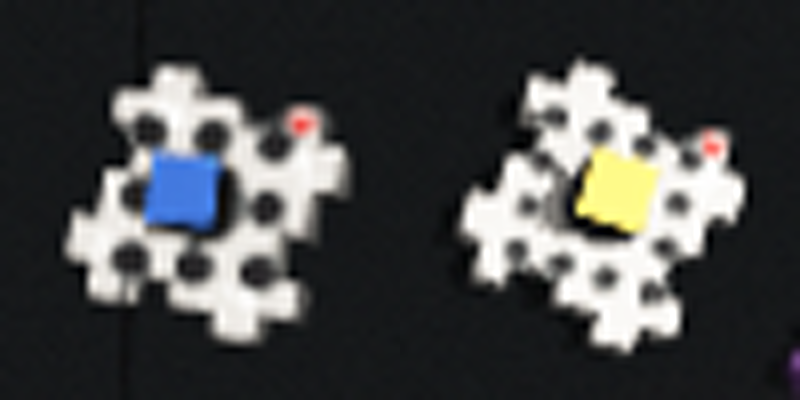

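```bash
cat > h.py <<'E'
import numpy as np, cv2
from scipy.optimize import least_squares
from scipy.ndimage import map_coordinates, gaussian_filter
def proj(f,P):
    K=np.array([[f["fx"],0,f["cx"]],[0,f["fy"],f["cy"]],[0,0,1]])
    return cv2.projectPoints(np.asarray(P,float).reshape(-1,1,3),f["rvec"],f["tvec"],K,f["dist"])[0][:,0]
def ray(f,uv,z):
    K=np.array([[f["fx"],0,f["cx"]],[0,f["fy"],f["cy"]],[0,0,1]])
    n=cv2.undistortPoints(np.array(uv,float).reshape(-1,1,2),K,f["dist"])[:,0]
    R=cv2.Rodrigues(np.array(f["rvec"]))[0]; t=np.array(f["tvec"]).ravel()
    d=np.c_[n,np.ones(len(n))]@R; c=-R.T@t
    return c+d*((z-c[2])/d[:,2])[:,None]
def blockpoly(o=0.):
    # outline ccw, mm, offset o outward
    side=[(40+o,-40-o),(40+o,-28+o),(30+o,-28+o),(30+o,-8-o),(40+o,-8-o),(40+o,10-o),(50+o,10-o),(50+o,26+o),(40+o,26+o)]
    P=[]
    for k in range(4):
        c,s=[(1,0),(0,1),(-1,0),(0,-1)][k]
        P+=[(c*x-s*y,s*x+c*y) for x,y in side]
    return np.array(P)
def basehole():
    S=10
    im=np.zeros((2400,2400),np.uint8)
    for cy in (41.5,-41.5):
        q=(blockpoly(1.5)+[0,cy]+120)*S
        cv2.fillPoly(im,[np.round(q).astype(np.int32)],255)
    cs,_=cv2.findContours(im,cv2.RETR_EXTERNAL,cv2.CHAIN_APPROX_SIMPLE)
    c=max(cs,key=cv2.contourArea)[:,0]
    c=cv2.approxPolyDP(c,6,True)[:,0]/S-120
    return c
def samples(poly,sgn,z,step=1.5):
    """points + outward(bright->dark) normals"""
    A=cv2.contourArea(poly.astype(np.float32),True)
    out=[]
    for a,b in zip(poly,np.roll(poly,-1,0)):
        d=b-a;L=np.hypot(*d)
        if L<3: continue
        d/=L; n=np.array([d[1],-d[0]])
        n=n if CCW(poly) else -n
        for t in np.arange(2,L-1.9,step): out.append((*(a+d*t),z,*(n*sgn)))
    return np.array(out)
def CCW(p):
    x,y=p.T; return np.sum(x*np.roll(y,-1)-y*np.roll(x,-1))>0
def base_samples():
    r=np.array([(-64,-106),(64,-106),(64,106),(-64,106)],float)
    o=samples(r,1,48.); o=o[o[:,3]>-.5] # drop panel side
    return np.vstack([o,samples(basehole(),-1,48.)])
def pose_pts(S,p):
    x,y,th=p;c,s=np.cos(th),np.sin(th);R=np.array([[c,-s],[s,c]])
    P=np.c_[S[:,:2]@R.T/1000+[x,y],S[:,2]/1000]
    Q=np.c_[(S[:,:2]+S[:,3:5])@R.T/1000+[x,y],S[:,2]/1000]
    return P,Q
def fit(frames,S,p,win=4,iters=12,gray=None):
    p=np.array(p,float)
    G=[gaussian_filter(cv2.cvtColor(f["color"],cv2.COLOR_RGB2GRAY).astype(float),.6) for f in frames]
    for it in range(iters):
        w=win if it<5 else 2.
        off=np.arange(-w,w+.01,.25); T=[]
        for f,g in zip(frames,G):
            P,Q=pose_pts(S,p); u=proj(f,P); v=proj(f,Q)-u; v/=np.linalg.norm(v,axis=1)[:,None]
            X=u[:,None,:]+v[:,None,:]*off[None,:,None]
            I=map_coordinates(g,[X[...,1],X[...,0]],order=1,mode='nearest')
            D=-(np.gradient(I,axis=1)); D=gaussian_filter(D,(0,1.5))
            D2=D*np.exp(-.5*(off/w)**2)
            k=D2.argmax(1); ok=(D[np.arange(len(k)),k]>3)&(k>0)&(k<len(off)-1)
            T.append((u+v*off[k][:,None],v,ok))
        def res(p):
            r=[]
            for f,(t,v,ok) in zip(frames,T):
                u=proj(f,pose_pts(S,p)[0]); r.append((((u-t)*v).sum(1))[ok])
            return np.concatenate(r)
        s=least_squares(res,p,loss='soft_l1',f_scale=.3,x_scale=[.01,.01,.1]); p=s.x
    r=res(p); return p,np.sqrt(np.mean(r**2)),np.median(np.abs(r)),len(r)
E
cat > est.py <<'E'
from plant import robot, optics
from h import *
f=optics.grab_frame("top"); g=optics.grab_frame("scene")
k=800/512
b0=ray(f,[(383/k,308/k)],.048)[0]
print("base guess",b0)
BS=base_samples()
th=np.deg2rad(2.5)
best=None
for fr,n in (([f],"top"),([g],"scene"),([f,g],"both")):
    for dth in (0,):
        r=fit(fr,BS,[b0[0],b0[1],th],6); print("base",n,np.round(r[0][:2]*1000,1),np.rad2deg(r[0][2]).round(2),r[1:])
base=r[0]
K=blockpoly()
KS=samples(K,1,28.)
def cap(fr,col,roi):
    c=fr["color"].astype(int); R,G,B=c[...,0],c[...,1],c[...,2]
    w=np.clip((B-np.maximum(R,80))/100.,0,1) if col=='b' else np.clip((np.minimum(R,G)-B)/100.,0,1)
    m=np.zeros_like(w); l,t,r_,b=roi; m[t:b,l:r_]=w[t:b,l:r_]
    yy,xx=np.indices(w.shape); return (m*xx).sum()/m.sum(),(m*yy).sum()/m.sum(),m.sum()
for nm,col,rt,rs,gt,dot in (("blue","b",(120,180,170,230),(135,138,182,178),(228,322),(247,306)),("yellow","y",(306,172,352,222),(293,226,340,274),(517,309),(540,297))):
    ct=cap(f,col,rt); cs=cap(g,col,rs)
    print(nm,"cap top",np.round(ray(f,[ct[:2]],.064)[0]*1000,1),ct,"scene",np.round(ray(g,[cs[:2]],.064)[0]*1000,1))
    c0=ray(f,[ct[:2]],.064)[0]; d=ray(f,[(dot[0]/k,dot[1]/k)],.028)[0]-c0
    th0=np.arctan2(d[1],d[0])-np.pi/4
    for fr,n in (([f],"top"),([g],"scene"),([f,g],"both")):
        r=fit(fr,KS,[c0[0],c0[1],th0],4); print(nm,n,np.round(r[0][:2]*1000,1),np.rad2deg(r[0][2]).round(2),np.rad2deg(th0).round(1),r[1:])
    P,_=pose_pts(KS,r[0])
    for fr,nn in((f,"t"),(g,"s")):
        im=cv2.resize(fr["color"][:,:,::-1],None,fx=6,fy=6,interpolation=cv2.INTER_CUBIC)
        for u in proj(fr,P): cv2.circle(im,tuple(np.round((u+.5)*6-.5).astype(int)),1,(0,0,255),-1)
        for u in proj(fr,pose_pts(BS,base)[0]): cv2.circle(im,tuple(np.round((u+.5)*6-.5).astype(int)),1,(0,200,0),-1)
        u=proj(fr,[[*r[0][:2],.03]])[0]*6; a=im[int(u[1])-150:int(u[1])+150,int(u[0])-150:int(u[0])+150]
        cv2.imwrite(f"pics/ov_{nm}_{nn}.png",a)
        u=proj(fr,[[*base[:2],.03]])[0]*6; a=im[int(u[1])-290:int(u[1])+290,int(u[0])-330:int(u[0])+330]
        cv2.imwrite(f"pics/ov_base_{nn}.png",a)
a=[cv2.imread(f"pics/ov_{n}_{v}.png") for n in("blue","yellow") for v in "ts"]
cv2.imwrite("pics/ovb.png",np.vstack([np.hstack(a[:2]),np.hstack(a[2:])]))
E
python3 est.py
```

```text
base guess [ 0.56844151 -0.04352125  0.048     ]
base top [568.3 -39.9] 3.12 (np.float64(0.23973437639501893), np.float64(0.24936833990194499), 699)
base scene [570.7 -39.7] 3.08 (np.float64(0.32147542342187624), np.float64(0.2504067364478316), 699)
base both [569.2 -39.9] 3.11 (np.float64(0.3502529532924825), np.float64(0.24971429171048043), 1398)
blue cap top [545.7 264.   64. ] (np.float64(142.25291828793777), np.float64(203.14876783398185), np.float64(77.1)) scene [545.2 261.3  64. ]
blue top [545.9 263.4] -95.75 -99.2 (np.float64(0.43106772502485374), np.float64(0.25050648414410465), 241)
blue scene [548.3 263.9] -96.6 -99.2 (np.float64(0.6186296029796052), np.float64(0.25302157479860576), 226)
blue both [546.6 263.4] -95.89 -99.2 (np.float64(0.5558723104748416), np.float64(0.25186922184166316), 467)
yellow cap top [ 571.3 -304.    64. ] (np.float64(332.17722271781145), np.float64(195.7937357518089), np.float64(100.89000000000001)) scene [ 573.1 -308.    64. ]
yellow top [ 572.8 -306. ] -107.26 -108.4 (np.float64(0.450879401504306), np.float64(0.24986039173004232), 250)
yellow scene [ 574.6 -306.5] -107.1 -108.4 (np.float64(0.5579353110084185), np.float64(0.2544707910483343), 244)
yellow both [ 573.8 -306.3] -107.08 -108.4 (np.float64(0.5595780106257952), np.float64(0.2525634001697185), 497)
```

View pics/ovb.png

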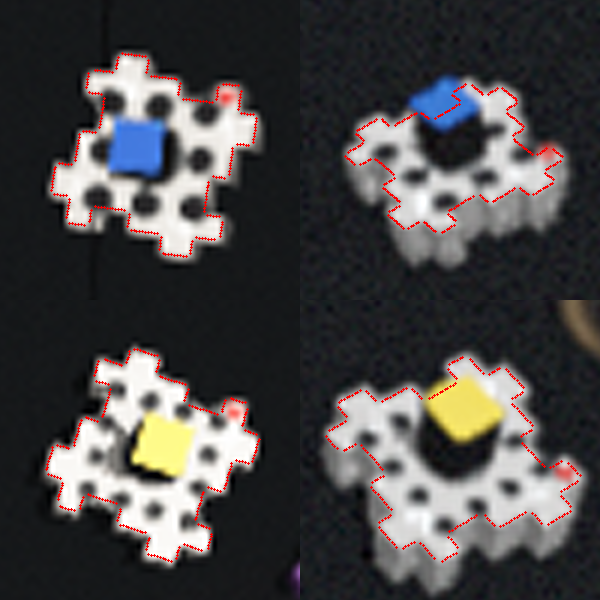

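View pics/ov_base_t.png

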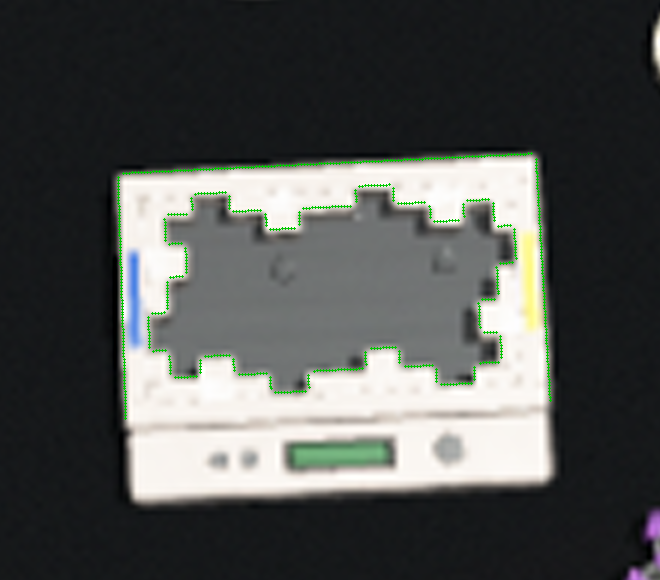

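View pics/ov_base_s.png

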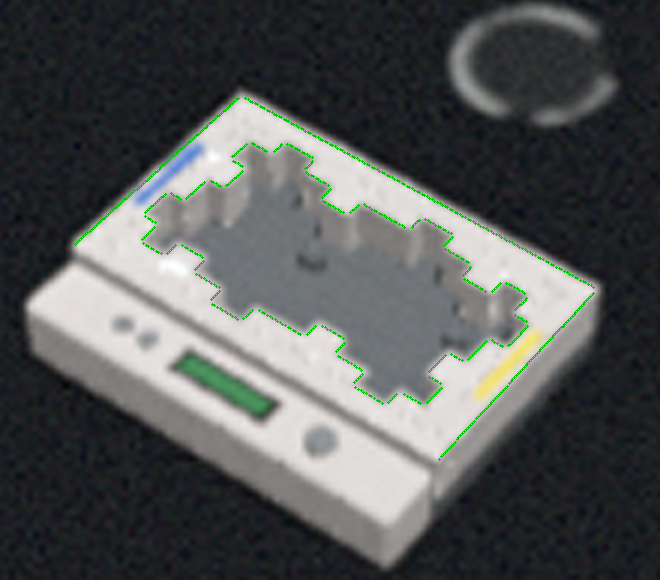

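```bash
cat > go.py <<'E'
import sys,numpy as np
from scipy.spatial.transform import Rotation as R
from plant import robot
def go(x,y,z,yaw):
    o=robot.get_obs(); q=o["eef_rot"]; M=R.from_quat([q[1],q[2],q[3],q[0]]).as_matrix()
    d=M.T@(np.array([x,y,z])-o["tool_pos"]); cur=np.degrees(np.arctan2(M[1,0],M[0,0]))
    dy=(yaw-cur+90)%180-90
    print("t",round(o["t"],2),"pos",np.round(o["tool_pos"]*1000,1),"yaw",cur.round(2),"tilt",np.round(np.degrees(np.arccos(-M[2,2])),2),"F",np.round(o["force"],1),"gap",round(o["finger_gap"]*1000,1),"j",np.round(o["joints"],2))
    print("shift units",np.round(d/.5,4),"turn units",round(-np.radians(dy)/1.5,4),"dist",round(np.linalg.norm(d)*1000,1))
if __name__=="__main__":
    a=[float(v) for v in sys.argv[1:]]; go(a[0]/1000,a[1]/1000,a[2]/1000,a[3])
E
python3 go.py 546.3 263.4 150 84.1
python3 - <<'E'
from plant import optics
from h import *
f=optics.grab_frame("top"); g=optics.grab_frame("scene")
p=(.5692,-.0399,np.radians(3.1))
S=np.array([[17,y+s*17,z,0,0] for y in(41.5,-41.5) for s in(1,-1) for z in (27.,)])
im=[]
for fr in(f,g):
    a=cv2.resize(fr["color"][:,:,::-1],None,fx=6,fy=6,interpolation=cv2.INTER_CUBIC)
    for u in proj(fr,pose_pts(S,p)[0]): cv2.circle(a,tuple(np.round((u+.5)*6-.5).astype(int)),18,(0,0,255),1)
    u=proj(fr,[[p[0],p[1],.03]])[0]*6; im.append(a[int(u[1])-150:int(u[1])+150,int(u[0])-200:int(u[0])+200])
cv2.imwrite("pics/studs.png",np.hstack(im))
E
```

```text
t 1.1 pos [181.  598.2 231.3] yaw 73.17 tilt 0.0 F [ 0.2 -1.  -0.6] gap 85.2 j [-1.3   0.33 -0.06  1.46  0.02  1.35 -0.09]
shift units [-0.4294  0.8933  0.1627] turn units -0.1272 dist 502.2
```

View pics/studs.png

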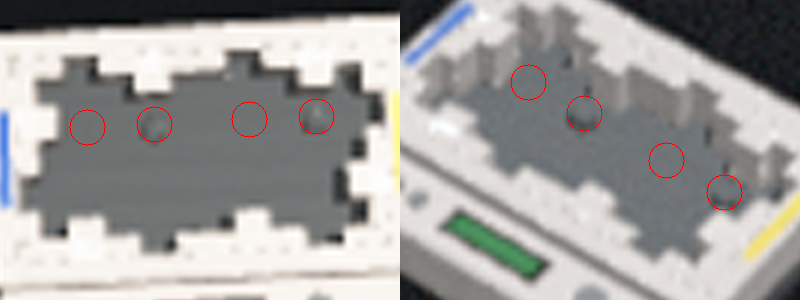

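Both overlays agree: each seat's stud is at (+17,-17), near pixels (153,124) and (316,116) in the top crop. Both blocks therefore go in turned -90°, a world yaw of -86.9°. I'm moving to the blue block now.

{"fn": "send_rows", "kwargs": {
  "steps": [
    [-0.4294, 0.8933, 0.1627, -0.1272, 1],
    [-0.4294, 0.8933, 0.1627, -0.1272, 1],
    [-0.4294, 0.8933, 0.1627, -0.1272, 1],
    [-0.4294, 0.8933, 0.1627, -0.1272, 1],
    [-0.4294, 0.8933, 0.1627, -0.1272, 1]
  ],
  "squeeze": 60
}}

```text
t: 1.62
tool_pos: [0.3335, 0.4581, 0.1976]
eef_rot: [-0.0, 0.742, 0.67, 0.0]
force: [0.3, 0.3, 0.4]
finger_gap: 0.0852
```

```bash
python3 go.py 546.3 263.4 150 84.1
```

```text
t 1.62 pos [333.5 458.1 197.6] yaw 84.11 tilt 0.04 F [0.3 0.3 0.4] gap 85.2 j [-1.03  0.22  0.01  1.67 -0.    1.25  0.45]
shift units [-0.3436  0.4633  0.095 ] turn units 0.0001 dist 292.3
```

{"fn": "send_rows", "kwargs": {
  "steps": [
    [-0.3436, 0.4633, 0.095, 0, 1],
    [-0.3436, 0.4633, 0.095, 0, 1],
    [-0.3436, 0.4633, 0.095, 0, 1],
    [-0.3436, 0.4633, 0.095, 0, 1],
    [-0.3436, 0.4633, 0.095, 0, 1]
  ]
}}

```text
t: 2.03
tool_pos: [0.4852, 0.3192, 0.1638]
eef_rot: [-0.0, 0.743, 0.67, 0.0]
force: [0.5, 0.0, 0.7]
finger_gap: 0.0853
```

```bash
python3 go.py 546.3 263.4 90 84.1
```

```text
t 2.03 pos [485.2 319.2 163.8] yaw 84.11 tilt 0.04 F [0.5 0.  0.7] gap 85.3 j [-0.78  0.28  0.14  1.68 -0.04  1.19  0.84]
shift units [-0.0986  0.1329  0.1475] turn units 0.0001 dist 110.9
```

{"fn": "send_rows", "kwargs": {
  "steps": [
    [-0.0986, 0.1329, 0.1, 0, 1],
    [-0.0986, 0.1329, 0.1, 0, 1],
    [-0.0986, 0.1329, 0.1475, 0, 1],
    [-0.0986, 0.1329, 0.1475, 0, 1],
    [-0.0986, 0.1329, 0.1475, 0, 1]
  ]
}}

```text
t: 2.45
tool_pos: [0.5443, 0.2639, 0.0886]
eef_rot: [-0.0, 0.743, 0.669, -0.002]
force: [-0.3, 0.8, 0.9]
finger_gap: 0.0858
```

```bash
python3 go.py 546.3 263.4 33 84.1
python3 - <<'E'
from plant import optics
from h import *
im=[]
for n in("top","scene"):
    fr=optics.grab_frame(n)
    u=proj(fr,[[.546,.263,.06]])[0]; a=fr["color"][:,:,::-1][int(u[1])-45:int(u[1])+45,int(u[0])-45:int(u[0])+45]
    im.append(cv2.resize(a,None,fx=4,fy=4))
cv2.imwrite("pics/pre1.png",np.hstack(im))
E
```

```text
t 2.45 pos [544.3 263.9  88.6] yaw 84.01 tilt 0.19 F [-0.3  0.8  0.9] gap 85.8 j [-0.67  0.41  0.18  1.68 -0.08  1.06  1.  ]
shift units [-0.0004  0.0043  0.1112] turn units -0.001 dist 55.6
```

View pics/pre1.png

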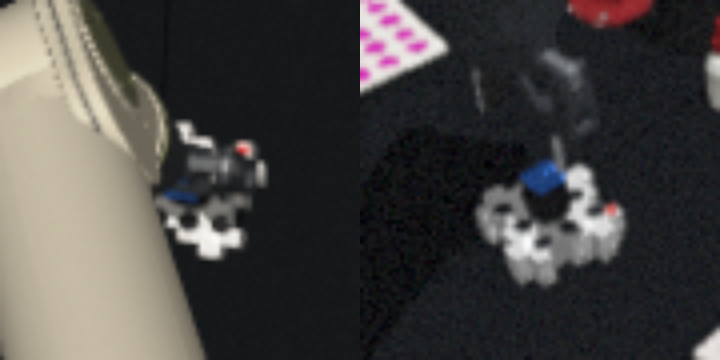

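{"fn": "send_rows", "kwargs": {
  "steps": [
    [0, 0.002, 0.06, 0, 1],
    [0, 0.002, 0.11, 0, 1],
    [0, 0.002, 0.11, 0, 1],
    [0, 0.002, 0.11, 0, 1]
  ]
}}

```text
t: 2.88
tool_pos: [0.5453, 0.2661, 0.0359]
eef_rot: [-0.0, 0.742, 0.67, -0.0]
force: [0.3, 1.0, -0.0]
finger_gap: 0.0854
```

```bash
python3 go.py 546.3 263.4 33 84.1
```

```text
t 2.88 pos [545.3 266.1  35.9] yaw 84.21 tilt 0.04 F [ 0.3  1.  -0. ] gap 85.4 j [-0.66  0.47  0.17  1.72 -0.09  0.96  1.01]
shift units [-0.0052  0.0025  0.0057] turn units 0.0012 dist 4.1
```

{"fn": "send_rows", "kwargs": {
  "steps": [
    [-0.005, 0.0025, 0.0056, 0, 1],
    [-0.005, 0.0025, 0.0056, 0, 1]
  ]
}}

```text
t: 3.05
tool_pos: [0.5481, 0.2626, 0.0342]
eef_rot: [0.0, 0.742, 0.67, 0.001]
force: [0.2, 0.0, -0.9]
finger_gap: 0.0856
```

{"fn": "send_rows", "kwargs": {
  "steps": [
    [0, 0, 0, 0, -1],
    [0, 0, 0, 0, -1],
    [0, 0, 0, 0, -1],
    [0, 0, 0, 0, -1],
    [0, 0, 0, 0, -1]
  ],
  "squeeze": 60
}}

```text
t: 3.47
tool_pos: [0.5472, 0.2628, 0.0326]
eef_rot: [-0.0, 0.742, 0.67, 0.001]
force: [-0.7, 3.7, 11.2]
finger_gap: 0.0252
```

```bash
python3 go.py 546.3 263.4 33 84.1
```

```text
t 3.47 pos [547.2 262.8  32.6] yaw 84.11 tilt 0.06 F [-0.7  3.7 11.2] gap 25.2 j [-0.66  0.48  0.17  1.72 -0.09  0.95  1.02]
shift units [ 0.0011 -0.0018 -0.0008] turn units 0.0001 dist 1.1
```

{"fn": "send_rows", "kwargs": {
  "steps": [
    [0, 0, -0.04, 0, -1],
    [0, 0, -0.1, 0, -1],
    [0, 0, -0.17, 0, -1],
    [0, 0, -0.2, 0, -1],
    [0, 0, -0.2, 0, -1]
  ]
}}

```text
t: 3.88
tool_pos: [0.5488, 0.263, 0.1361]
eef_rot: [0.001, 0.743, 0.67, 0.003]
force: [0.4, 0.1, -3.7]
finger_gap: 0.0253
```

```bash
cat > look.py <<'E'
import sys
from plant import optics
from h import *
x,y,z,n=float(sys.argv[1])/1e3,float(sys.argv[2])/1e3,float(sys.argv[3])/1e3,sys.argv[4]
im=[]
for c in("top","scene"):
    fr=optics.grab_frame(c)
    u=proj(fr,[[x,y,z]])[0].round().astype(int); p=cv2.copyMakeBorder(fr["color"][:,:,::-1],60,60,60,60,cv2.BORDER_CONSTANT)
    a=p[u[1]:u[1]+120,u[0]:u[0]+120][20:110,10:110]
    im.append(cv2.resize(a,None,fx=4,fy=4,interpolation=cv2.INTER_CUBIC))
cv2.imwrite(f"pics/{n}.png",np.hstack(im))
E
python3 look.py 546 263 130 lift1; python3 go.py 546.3 263.4 133 84.1
```

```text
t 3.98 pos [546.6 262.  131.4] yaw 84.1 tilt 0.04 F [-0.6 -0.6 -5.7] gap 25.3 j [-0.67  0.36  0.18  1.65 -0.07  1.14  1.  ]
shift units [ 0.0027 -0.0008 -0.0032] turn units 0.0 dist 2.1
```

View pics/lift1.png

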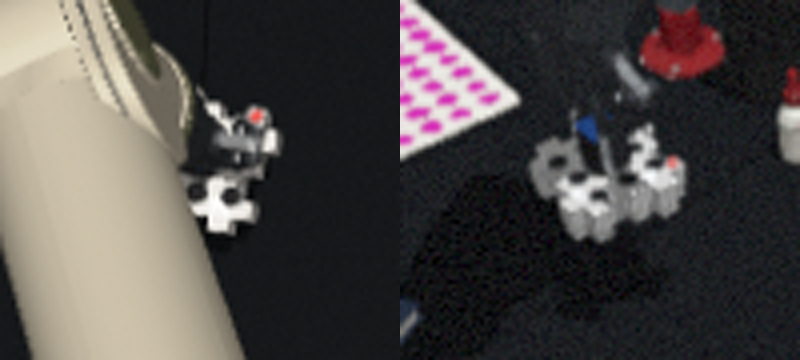

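```bash
python3 go.py 567.2 1.5 125 93.1
```

```text
t 3.98 pos [546.6 262.  131.4] yaw 84.1 tilt 0.04 F [-0.6 -0.6 -5.7] gap 25.3 j [-0.67  0.36  0.18  1.65 -0.07  1.14  1.  ]
shift units [-0.514   0.0946  0.0129] turn units -0.1047 dist 261.4
```

{"fn": "send_rows", "kwargs": {
  "steps": [
    [-0.06, 0.011, 0, -0.02, -1],
    [-0.13, 0.024, 0.0, -0.04, -1],
    [-0.2, 0.037, 0.0, -0.06, -1],
    [-0.27, 0.05, 0, -0.08, -1],
    [-0.34, 0.063, 0.005, -0.1, -1]
  ]
}}

```text
t: 4.4
tool_pos: [0.5595, 0.088, 0.1275]
eef_rot: [-0.001, 0.69, 0.724, -0.001]
force: [0.6, 0.1, -4.3]
finger_gap: 0.0253
```

```bash
python3 go.py 567.2 1.5 125 93.1
```

```text
t 4.4 pos [559.5  88.  127.5] yaw 92.79 tilt 0.19 F [ 0.6  0.1 -4.3] gap 25.3 j [-0.44  0.29  0.24  1.76 -0.08  1.11  1.44]
shift units [-0.1735  0.007   0.0052] turn units -0.0036 dist 86.9
```

{"fn": "send_rows", "kwargs": {
  "steps": [
    [-0.06, 0.003, 0.002, -0.003, -1],
    [-0.12, 0.006, 0.003, -0.003, -1],
    [-0.17, 0.007, 0.004, -0.003, -1],
    [-0.17, 0.007, 0.004, -0.003, -1],
    [-0.17, 0.007, 0.004, -0.003, -1]
  ]
}}

```text
t: 4.82
tool_pos: [0.567, 0.003, 0.1254]
eef_rot: [-0.001, 0.69, 0.724, -0.002]
force: [-0.3, 0.4, -3.1]
finger_gap: 0.025
```

```bash
python3 go.py 567.2 1.5 105 93.1; python3 look.py 567 2 90 hov1; python3 go.py 567.2 1.5 105 93.1
```

```text
t 4.82 pos [567.    3.  125.4] yaw 92.75 tilt 0.22 F [-0.3  0.4 -3.1] gap 25.0 j [-0.33  0.29  0.29  1.76 -0.09  1.11  1.61]
shift units [-0.003   0.0005  0.0408] turn units -0.0041 dist 20.4
t 4.92 pos [567.3   5.9 126. ] yaw 92.99 tilt 0.16 F [ 0.7  0.9 -4.3] gap 25.3 j [-0.34  0.29  0.29  1.76 -0.09  1.11  1.61]
shift units [-0.0089 -0.0006  0.0419] turn units -0.0013 dist 21.4
```

View pics/hov1.png

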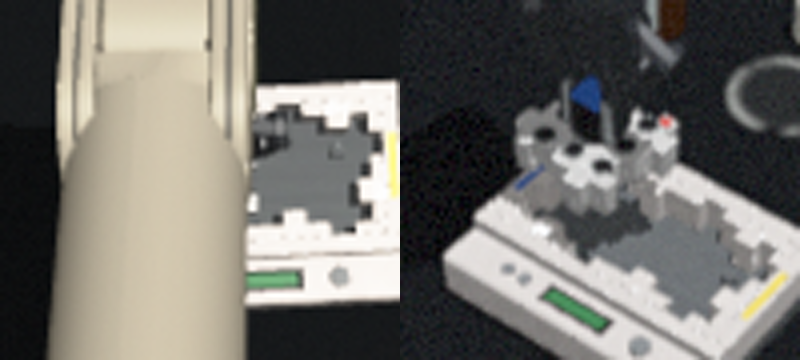

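{"fn": "send_rows", "kwargs": {
  "steps": [
    [-0.0089, -0.0006, 0.028, -0.001, -1],
    [-0.0089, -0.0006, 0.028, -0.001, -1],
    [-0.0089, -0.0006, 0.028, -0.001, -1]
  ]
}}

```text
t: 5.17
tool_pos: [0.5673, 0.0016, 0.1126]
eef_rot: [-0.001, 0.688, 0.726, -0.001]
force: [-0.3, -0.2, -3.8]
finger_gap: 0.0251
```

```bash
python3 go.py 567.2 1.5 105 93.1
cat > held.py <<'E'
import sys
from plant import optics,robot
from h import *
import h
o=robot.get_obs(); tp=o["tool_pos"]; dz=float(sys.argv[1]); nm=sys.argv[2]; th=np.radians(float(sys.argv[3]))
base=[float(v) for v in sys.argv[4:7]] if len(sys.argv)>4 else None
g=optics.grab_frame("scene")
KS=samples(blockpoly(),1,(tp[2]-dz+.028)*1000)
for i in range(2):
    r=fit([g],KS,[tp[0]+.0015,tp[1],th],3)
    print("held",np.round(r[0][:2]*1000,1),np.degrees(r[0][2]).round(2),r[1:],"tool",np.round(tp*1000,1), "after",np.round(robot.get_obs()["tool_pos"]*1000,1)); break
BS=base_samples(); 
im=cv2.resize(g["color"][:,:,::-1],None,fx=6,fy=6,interpolation=cv2.INTER_CUBIC)
for u in proj(g,pose_pts(KS,r[0])[0]): cv2.circle(im,tuple(np.round((u+.5)*6-.5).astype(int)),1,(0,0,255),-1)
u=proj(g,[[*r[0][:2],tp[2]]])[0]*6; cv2.imwrite(f"pics/{nm}.png",im[int(u[1])-250:int(u[1])+250,int(u[0])-300:int(u[0])+300])
E
python3 held.py 0.0326 held1 -87
```

```text
t 5.17 pos [567.3   1.6 112.6] yaw 93.11 tilt 0.15 F [-0.3 -0.2 -3.8] gap 25.1 j [-0.33  0.31  0.29  1.77 -0.1   1.08  1.62]
shift units [-0.0002 -0.0001  0.0151] turn units 0.0001 dist 7.6
held [567.    1.2] -86.42 (np.float64(0.6376558329578725), np.float64(0.2637769350067954), 161) tool [567.3   1.6 112.6] after [567.8   1.7 113.3]
```

View pics/held1.png

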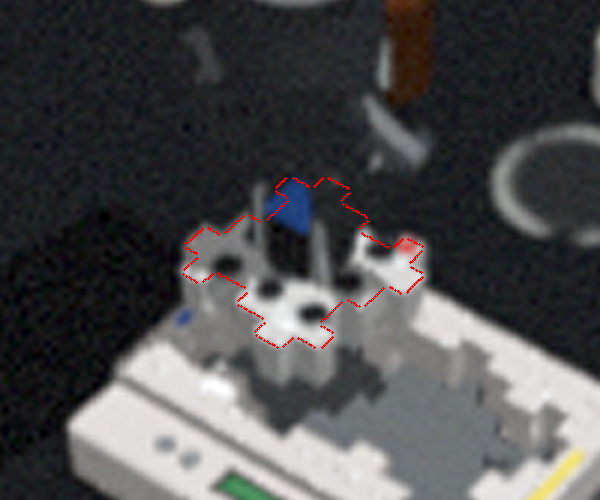

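{"fn": "send_rows", "kwargs": {
  "steps": [
    [0, 0.001, 0.03, 0, -1],
    [0, 0.001, 0.05, 0, -1],
    [0, 0.001, 0.06, 0, -1],
    [0, 0.001, 0.066, 0, -1],
    [0, 0.001, 0.066, 0, -1]
  ]
}}

```text
t: 5.63
tool_pos: [0.5684, 0.0012, 0.0802]
eef_rot: [-0.001, 0.688, 0.726, -0.0]
force: [-0.8, 0.5, -4.5]
finger_gap: 0.0253
```

```bash
python3 go.py 567.7 1.6 72 93.1
```

```text
t 5.63 pos [568.4   1.2  80.2] yaw 93.06 tilt 0.07 F [-0.8  0.5 -4.5] gap 25.3 j [-0.32  0.35  0.28  1.8  -0.11  1.01  1.63]
shift units [ 0.0008 -0.0013  0.0163] turn units -0.0005 dist 8.2
```

Block underside is at about 47.6 mm with no contact. I'll ease it in.

{"fn": "send_rows", "kwargs": {
  "steps": [
    [0, -0.0008, 0.008, 0, -1],
    [0, -0.0008, 0.014, 0, -1],
    [0, -0.0008, 0.018, 0, -1],
    [0, -0.0008, 0.018, 0, -1]
  ]
}}

```text
t: 5.97
tool_pos: [0.5685, 0.0013, 0.0716]
eef_rot: [-0.0, 0.688, 0.726, 0.0]
force: [0.5, 4.3, -5.3]
finger_gap: 0.0253
```

```bash
python3 go.py 567.7 1.6 62 93.1
```

```text
t 5.97 pos [568.5   1.3  71.6] yaw 93.05 tilt 0.05 F [ 0.5  4.3 -5.3] gap 25.3 j [-0.32  0.36  0.28  1.8  -0.12  1.    1.63]
shift units [ 0.0007 -0.0016  0.0191] turn units -0.0005 dist 9.6
```

{"fn": "send_rows", "kwargs": {
  "steps": [
    [0.002, -0.0005, 0.0, 0, -1],
    [0.002, -0.0005, 0.0, 0, -1]
  ]
}}

```text
t: 6.13
tool_pos: [0.568, 0.0014, 0.0717]
eef_rot: [0.0, 0.688, 0.726, -0.0]
force: [0.7, 1.0, -4.1]
finger_gap: 0.0252
```

```bash
python3 go.py 567.7 1.6 62 93.1;python3 held.py 0.0326 held2 -87
```

```text
t 6.13 pos [568.    1.4  71.7] yaw 93.04 tilt 0.02 F [ 0.7  1.  -4.1] gap 25.2 j [-0.32  0.36  0.28  1.8  -0.12  1.    1.63]
shift units [ 0.0004 -0.0005  0.0194] turn units -0.0007 dist 9.7
held [567.2   1.2] -85.29 (np.float64(0.7123898972445253), np.float64(0.3702880179483785), 142) tool [568.    1.4  71.7] after [568.    1.4  71.7]
```

View pics/held2.png

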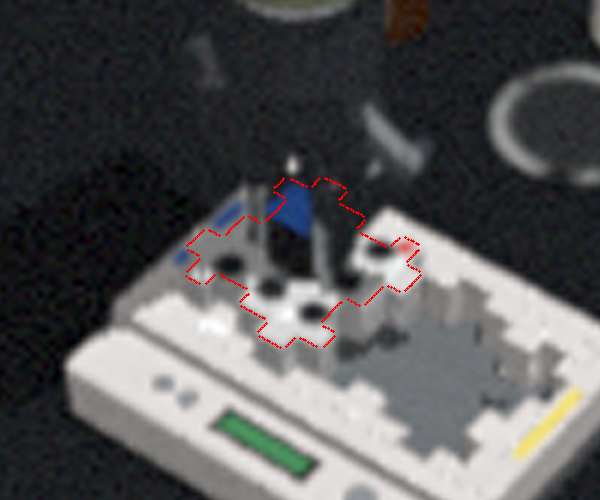

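{"fn": "send_rows", "kwargs": {
  "steps": [
    [0.0005, 0, 0.005, 0, -1],
    [0.0005, 0, 0.01, 0, -1],
    [0.0005, 0, 0.014, 0, -1],
    [0.0005, 0, 0.014, 0, -1]
  ]
}}

```text
t: 6.52
tool_pos: [0.5676, 0.0015, 0.064]
eef_rot: [-0.0, 0.688, 0.726, -0.0]
force: [-0.4, 0.7, -4.1]
finger_gap: 0.0251
```

```bash
python3 go.py 567.7 1.6 52.6 93.1
```

```text
t 6.52 pos [567.6   1.5  64. ] yaw 93.02 tilt 0.06 F [-0.4  0.7 -4.1] gap 25.1 j [-0.32  0.37  0.28  1.81 -0.12  0.98  1.63]
shift units [0.0002 0.0002 0.0228] turn units -0.0009 dist 11.4
```

{"fn": "send_rows", "kwargs": {
  "steps": [
    [0, 0, 0.005, -0.0005, -1],
    [0, 0, 0.01, -0.0005, -1],
    [0, 0, 0.014, -0.0005, -1],
    [0, 0, 0.018, -0.0005, -1],
    [0, 0, 0.018, -0.0005, -1]
  ]
}}

```text
t: 6.93
tool_pos: [0.5679, 0.0016, 0.0552]
eef_rot: [-0.0, 0.688, 0.726, -0.0]
force: [0.1, -1.4, -5.3]
finger_gap: 0.0256
```

```bash
python3 go.py 567.7 1.6 52.6 93.1
```

```text
t 6.93 pos [567.9   1.6  55.2] yaw 93.07 tilt 0.03 F [ 0.1 -1.4 -5.3] gap 25.6 j [-0.32  0.38  0.28  1.82 -0.12  0.96  1.64]
shift units [ 0.0001 -0.0004  0.0053] turn units -0.0004 dist 2.6
```

Underside is at about 22.6 mm, so it is past the stud top at 27 mm and the orientation is right. Down the last bit.

{"fn": "send_rows", "kwargs": {
  "steps": [
    [0, 0, 0.003, 0, -1],
    [0, 0, 0.005, 0, -1],
    [0, 0, 0.006, 0, -1]
  ]
}}

```text
t: 7.18
tool_pos: [0.5681, 0.0016, 0.0527]
eef_rot: [0.0, 0.688, 0.726, -0.0]
force: [-1.4, -2.3, 2.6]
finger_gap: 0.0251
```

```bash
python3 go.py 567.7 1.6 52.6 93.1
```

```text
t 7.18 pos [568.1   1.6  52.7] yaw 93.06 tilt 0.02 F [-1.4 -2.3  2.6] gap 25.1 j [-0.32  0.38  0.28  1.82 -0.12  0.96  1.64]
shift units [ 0.0001 -0.0009  0.0002] turn units -0.0004 dist 0.4
```

{"fn": "send_rows", "kwargs": {
  "steps": [
    [0, 0, 0, 0, 0.2],
    [0, 0, 0, 0, 0.6],
    [0, 0, 0, 0, 1],
    [0, 0, 0, 0, 1],
    [0, 0, -0.004, 0, 1]
  ]
}}

```text
t: 7.6
tool_pos: [0.5679, 0.0021, 0.0546]
eef_rot: [-0.0, 0.688, 0.726, 0.0]
force: [0.1, -0.5, 0.2]
finger_gap: 0.0836
```

{"fn": "send_rows", "kwargs": {
  "steps": [
    [0, 0, -0.08, 0, 1],
    [0, 0, -0.15, 0, 1],
    [0, 0, -0.2, 0, 1],
    [0, 0, -0.2, 0, 1]
  ]
}}

```text
t: 7.93
tool_pos: [0.571, 0.0019, 0.1607]
eef_rot: [0.003, 0.688, 0.726, 0.004]
force: [-0.7, 0.0, 0.6]
finger_gap: 0.0851
```

```bash
python3 look.py 567 2 50 rel1; python3 go.py 573.3 -306.3 120 72.9
```

```text
t 8.03 pos [568.6   2.1 155.7] yaw 93.09 tilt 0.14 F [-0.4 -0.  -0. ] gap 85.6 j [-0.34  0.26  0.3   1.73 -0.08  1.16  1.61]
shift units [-0.6164 -0.0241  0.071 ] turn units 0.2349 dist 310.5
```

View pics/rel1.png

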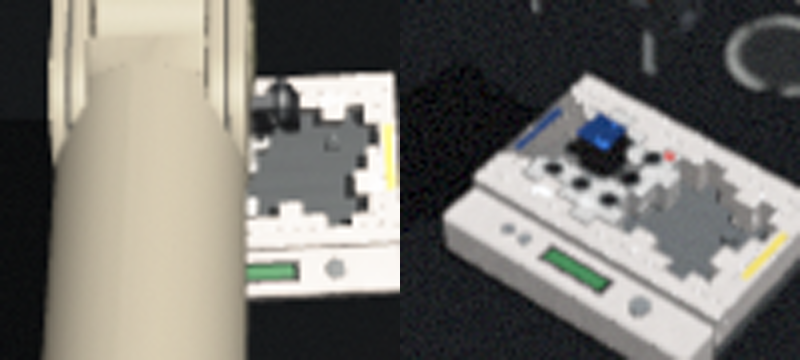

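Blue looks flush in the scene view, with its cap at (600,130) in the crop and the red dot at the far-right corner. Now the yellow block.

{"fn": "send_rows", "kwargs": {
  "steps": [
    [-0.6164, -0.0241, 0.02, 0.2349, 1],
    [-0.6164, -0.0241, 0.02, 0.2349, 1],
    [-0.6164, -0.0241, 0.02, 0.2349, 1],
    [-0.6164, -0.0241, 0.02, 0.2349, 1],
    [-0.6164, -0.0241, 0.02, 0.2349, 1]
  ]
}}

```text
t: 8.45
tool_pos: [0.5701, -0.2078, 0.1464]
eef_rot: [-0.001, 0.804, 0.594, -0.001]
force: [0.7, 0.4, 0.5]
finger_gap: 0.0854
```

```bash
python3 go.py 573.7 -306.3 110 72.9
```

```text
t 8.45 pos [ 570.1 -207.8  146.4] yaw 72.89 tilt 0.12 F [0.7 0.4 0.5] gap 85.4 j [-0.08  0.37  0.45  1.64 -0.17  1.17  1.68]
shift units [-0.1862  0.065   0.0727] turn units -0.0002 dist 105.1
```

{"fn": "send_rows", "kwargs": {
  "steps": [
    [-0.1862, 0.065, 0.03, 0, 1],
    [-0.1862, 0.065, 0.03, 0, 1],
    [-0.1862, 0.065, 0.0727, 0, 1],
    [-0.1862, 0.065, 0.0727, 0, 1],
    [-0.1862, 0.065, 0.0727, 0, 1]
  ]
}}

```text
t: 8.87
tool_pos: [0.5728, -0.3053, 0.1086]
eef_rot: [-0.002, 0.805, 0.593, -0.002]
force: [0.4, 1.0, 0.5]
finger_gap: 0.0857
```

```bash
python3 look.py 574 -306 50 pre2; python3 go.py 573.7 -306.3 33 72.9
```

```text
t 8.97 pos [ 575.  -303.4  111. ] yaw 72.96 tilt 0.08 F [ 0.2  0.9 -0.3] gap 85.6 j [ 0.07  0.5   0.46  1.55 -0.24  1.15  1.86]
shift units [-0.0063 -0.0006  0.156 ] turn units 0.0007 dist 78.1
```

View pics/pre2.png

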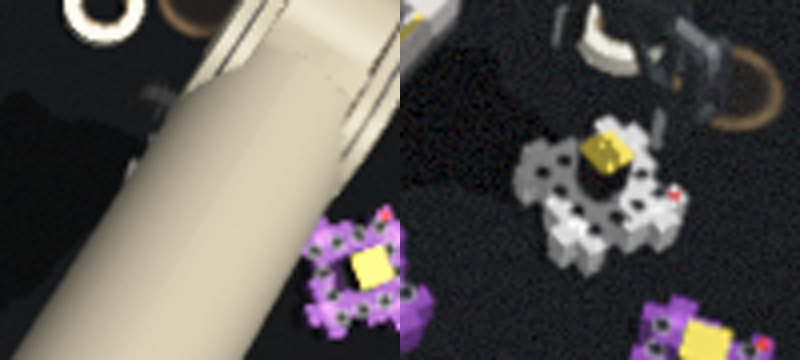

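{"fn": "send_rows", "kwargs": {
  "steps": [
    [-0.006, -0.0006, 0.06, 0, 1],
    [-0.006, -0.0006, 0.12, 0, 1],
    [-0.006, -0.0006, 0.15, 0, 1],
    [-0.006, -0.0006, 0.154, 0, 1],
    [-0.006, -0.0006, 0.154, 0, 1]
  ]
}}

```text
t: 9.38
tool_pos: [0.574, -0.3061, 0.0346]
eef_rot: [-0.0, 0.804, 0.595, 0.0]
force: [-0.1, -0.1, 1.3]
finger_gap: 0.0854
```

```bash
python3 go.py 573.7 -306.3 33.5 72.9
```

```text
t 9.38 pos [ 574.  -306.1   34.6] yaw 73.0 tilt 0.05 F [-0.1 -0.1  1.3] gap 85.4 j [ 0.1   0.59  0.43  1.6  -0.28  1.01  1.89]
shift units [-0.0006 -0.0005  0.0022] turn units 0.0012 dist 1.2
```

{"fn": "send_rows", "kwargs": {
  "steps": [
    [0, 0, 0.001, 0.001, -1],
    [0, 0, 0.001, 0.001, -1],
    [0, 0, 0.001, 0.001, -1],
    [0, 0, 0.001, 0.001, -1],
    [0, 0, 0.001, 0.001, -1]
  ]
}}

```text
t: 9.8
tool_pos: [0.5741, -0.3075, 0.0348]
eef_rot: [0.0, 0.805, 0.594, 0.001]
force: [-1.9, -1.7, 21.0]
finger_gap: 0.0258
```

```bash
python3 go.py 573.7 -306.3 33.5 72.9
```

```text
t 9.8 pos [ 574.1 -307.5   34.8] yaw 72.82 tilt 0.07 F [-1.9 -1.7 21. ] gap 25.8 j [ 0.1   0.59  0.43  1.6  -0.28  1.01  1.89]
shift units [ 0.0021 -0.0015  0.0027] turn units -0.001 dist 1.8
```

{"fn": "send_rows", "kwargs": {
  "steps": [
    [0, 0, -0.04, 0, -1],
    [0, 0, -0.1, 0, -1],
    [0, 0, -0.17, 0, -1],
    [0, 0, -0.2, 0, -1],
    [0, 0, -0.2, 0, -1]
  ]
}}

```text
t: 10.22
tool_pos: [0.5752, -0.3088, 0.1382]
eef_rot: [0.003, 0.805, 0.593, 0.002]
force: [0.9, -0.7, -4.2]
finger_gap: 0.0252
```

```bash
python3 go.py 570.5 -81.4 128 93.1; python3 look.py 574 -306 120 lift2
```

```text
t 10.22 pos [ 575.2 -308.8  138.2] yaw 72.79 tilt 0.35 F [ 0.9 -0.7 -4.2] gap 25.2 j [ 0.07  0.48  0.47  1.52 -0.23  1.19  1.85]
shift units [ 0.4316 -0.1437  0.0193] turn units -0.2363 dist 227.7
```

View pics/lift2.png

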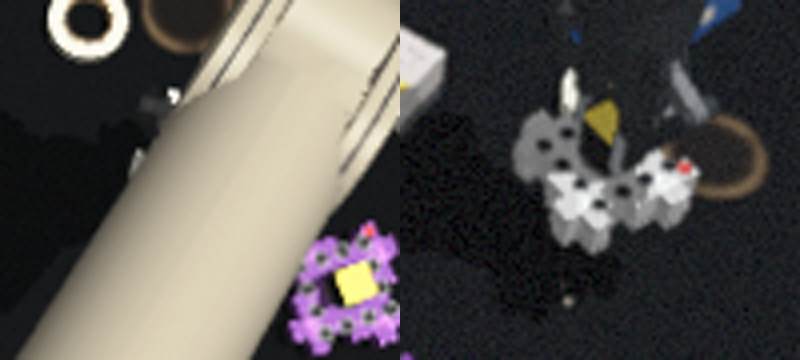

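```bash
python3 go.py 571.6 -81.4 128 93.1
```

```text
t 10.32 pos [ 573.2 -307.3  133.1] yaw 72.81 tilt 0.05 F [-0.1  0.5 -5.7] gap 25.1 j [ 0.07  0.48  0.47  1.53 -0.23  1.19  1.85]
shift units [ 0.4306 -0.1366  0.0106] turn units -0.2361 dist 226.0
```

{"fn": "send_rows", "kwargs": {
  "steps": [
    [0.06, -0.019, 0, -0.04, -1],
    [0.13, -0.041, 0, -0.08, -1],
    [0.2, -0.063, 0, -0.12, -1],
    [0.27, -0.086, 0, -0.16, -1],
    [0.34, -0.108, 0, -0.2, -1]
  ]
}}

```text
t: 10.73
tool_pos: [0.5704, -0.1271, 0.1314]
eef_rot: [-0.002, 0.706, 0.708, -0.001]
force: [0.9, -0.3, -4.9]
finger_gap: 0.025
```

```bash
python3 go.py 571.6 -81.4 128 93.1
```

```text
t 10.73 pos [ 570.4 -127.1  131.4] yaw 90.17 tilt 0.24 F [ 0.9 -0.3 -4.9] gap 25.0 j [-0.16  0.33  0.37  1.71 -0.13  1.13  1.82]
shift units [0.0915 0.0026 0.0068] turn units -0.0341 dist 45.9
```

{"fn": "send_rows", "kwargs": {
  "steps": [
    [0.045, 0.0015, 0.003, -0.02, -1],
    [0.09, 0.0026, 0.01, -0.0341, -1],
    [0.09, 0.0026, 0.02, -0.0341, -1],
    [0.09, 0.0026, 0.025, -0.0341, -1],
    [0.09, 0.0026, 0.025, -0.0341, -1]
  ]
}}

```text
t: 11.15
tool_pos: [0.572, -0.0848, 0.1192]
eef_rot: [-0.001, 0.689, 0.725, -0.002]
force: [-0.1, -0.6, -4.3]
finger_gap: 0.0249
```

```bash
python3 go.py 571.6 -81.4 105 93.1; python3 held.py 0.0345 held3 -87;python3 go.py 571.6 -81.4 105 93.1
```

```text
t 11.15 pos [572.  -84.8 119.2] yaw 92.9 tilt 0.23 F [-0.1 -0.6 -4.3] gap 24.9 j [-0.21  0.33  0.34  1.74 -0.12  1.1   1.78]
shift units [ 0.0067 -0.0004  0.0284] turn units -0.0024 dist 14.6
held [571.8 -85.5] -87.22 (np.float64(0.7176053881756608), np.float64(0.25430242625718574), 165) tool [572.  -84.8 119.2] after [572.4 -85.4 120. ]
t 11.2 pos [572.4 -85.4 120. ] yaw 92.83 tilt 0.17 F [-0.4 -1.  -4.2] gap 25.2 j [-0.21  0.33  0.34  1.74 -0.12  1.1   1.78]
shift units [ 0.0081 -0.0012  0.03  ] turn units -0.0031 dist 15.5
```

View pics/held3.png

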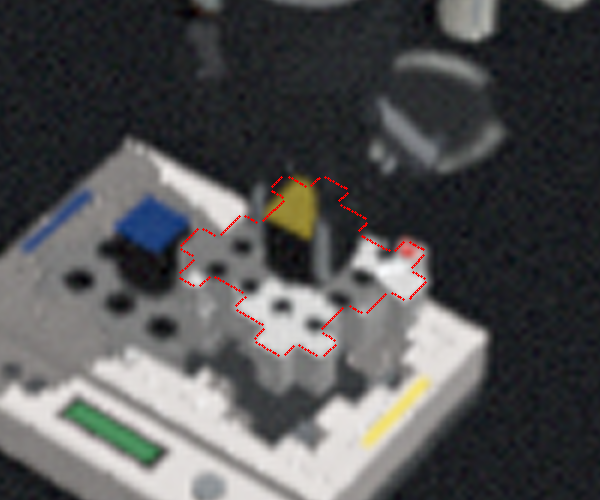

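{"fn": "send_rows", "kwargs": {
  "steps": [
    [0.008, -0.001, 0.03, -0.003, -1],
    [0.008, -0.001, 0.05, -0.003, -1],
    [0.008, -0.001, 0.068, -0.003, -1],
    [0.008, -0.001, 0.068, -0.003, -1],
    [0.008, -0.001, 0.068, -0.003, -1]
  ]
}}

```text
t: 11.62
tool_pos: [0.5724, -0.0809, 0.087]
eef_rot: [-0.0, 0.688, 0.726, -0.001]
force: [0.3, 0.5, -4.6]
finger_gap: 0.0249
```

```bash
python3 go.py 571.9 -81.3 74 93.1
```

```text
t 11.62 pos [572.4 -80.9  87. ] yaw 93.13 tilt 0.08 F [ 0.3  0.5 -4.6] gap 24.9 j [-0.21  0.36  0.33  1.77 -0.13  1.04  1.79]
shift units [-0.0008 -0.001   0.026 ] turn units 0.0004 dist 13.0
```

{"fn": "send_rows", "kwargs": {
  "steps": [
    [-0.0008, -0.001, 0.008, 0, -1],
    [-0.0008, -0.001, 0.014, 0, -1],
    [-0.0008, -0.001, 0.02, 0, -1],
    [-0.0008, -0.001, 0.025, 0, -1],
    [-0.0008, -0.001, 0.026, 0, -1]
  ]
}}

```text
t: 12.03
tool_pos: [0.5752, -0.0808, 0.0776]
eef_rot: [0.002, 0.687, 0.727, 0.002]
force: [-1.1, 0.8, -2.8]
finger_gap: 0.0253
```

```bash
python3 go.py 571.9 -81.3 64 93.1
```

```text
t 12.03 pos [575.2 -80.8  77.6] yaw 93.2 tilt 0.37 F [-1.1  0.8 -2.8] gap 25.3 j [-0.21  0.37  0.32  1.77 -0.14  1.01  1.8 ]
shift units [-0.0007 -0.0068  0.0271] turn units 0.0012 dist 14.0
```

{"fn": "send_rows", "kwargs": {
  "steps": [
    [0, 0, 0, 0, -1],
    [0, 0, 0, 0, -1]
  ]
}}

```text
t: 12.2
tool_pos: [0.5735, -0.0809, 0.0754]
eef_rot: [0.001, 0.687, 0.726, 0.001]
force: [3.8, -1.0, -2.7]
finger_gap: 0.025
```

```bash
python3 go.py 571.9 -81.3 64 93.1
```

```text
t 12.2 pos [573.5 -80.9  75.4] yaw 93.16 tilt 0.16 F [ 3.8 -1.  -2.7] gap 25.0 j [-0.21  0.38  0.32  1.78 -0.14  1.01  1.8 ]
shift units [-0.0006 -0.0034  0.0227] turn units 0.0007 dist 11.5
```

{"fn": "send_rows", "kwargs": {
  "steps": [
    [0, 0, 0, 0, -1],
    [0, 0, 0, 0, -1]
  ]
}}

```text
t: 12.37
tool_pos: [0.5728, -0.0809, 0.0747]
eef_rot: [0.0, 0.687, 0.726, 0.0]
force: [3.5, -1.1, -2.1]
finger_gap: 0.0253
```

```bash
python3 go.py 571.9 -81.3 64 93.1; python3 held.py 0.0345 held4 -87
```

```text
t 12.37 pos [572.8 -80.9  74.7] yaw 93.17 tilt 0.06 F [ 3.5 -1.1 -2.1] gap 25.3 j [-0.21  0.38  0.32  1.78 -0.14  1.01  1.8 ]
shift units [-0.0006 -0.0019  0.0215] turn units 0.0008 dist 10.8
held [572.2 -80.6] -86.82 (np.float64(0.7753349232093824), np.float64(0.26111674440507615), 143) tool [572.8 -80.9  74.7] after [572.7 -80.9  74.7]
```

View pics/held4.png

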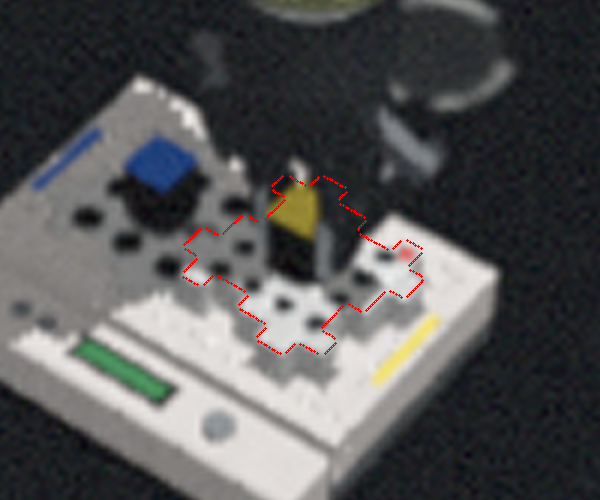

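{"fn": "send_rows", "kwargs": {
  "steps": [
    [0, 0.001, 0.004, 0, -1],
    [0, 0.001, 0.008, 0, -1],
    [0, 0.001, 0.011, 0, -1],
    [0, 0.001, 0.011, 0, -1]
  ]
}}

```text
t: 12.75
tool_pos: [0.5728, -0.0808, 0.0686]
eef_rot: [-0.0, 0.687, 0.726, -0.0]
force: [3.9, -1.2, -4.1]
finger_gap: 0.025
```

```bash
python3 go.py 571.9 -81.3 64 93.1
```

```text
t 12.75 pos [572.8 -80.8  68.6] yaw 93.18 tilt 0.02 F [ 3.9 -1.2 -4.1] gap 25.0 j [-0.21  0.38  0.32  1.78 -0.14  1.    1.8 ]
shift units [-0.0009 -0.0018  0.0092] turn units 0.0009 dist 4.7
```

{"fn": "send_rows", "kwargs": {
  "steps": [
    [0, 0, 0.005, 0, -1],
    [0, 0, 0.01, 0, -1],
    [0, 0, 0.015, 0, -1],
    [0, 0, 0.02, 0, -1],
    [0, 0, 0.021, 0, -1]
  ]
}}

```text
t: 13.17
tool_pos: [0.5727, -0.0808, 0.0581]
eef_rot: [-0.0, 0.687, 0.727, -0.0]
force: [2.3, -1.5, -2.2]
finger_gap: 0.025
```

```bash
python3 go.py 571.9 -81.3 54.5 93.1
```

```text
t 13.17 pos [572.7 -80.8  58.1] yaw 93.19 tilt 0.03 F [ 2.3 -1.5 -2.2] gap 25.0 j [-0.2   0.4   0.32  1.79 -0.15  0.98  1.8 ]
shift units [-0.0009 -0.0017  0.0072] turn units 0.001 dist 3.7
```

{"fn": "send_rows", "kwargs": {
  "steps": [
    [0, 0, 0.003, 0, -1],
    [0, 0, 0.006, 0, -1],
    [0, 0, 0.008, 0, -1],
    [0, 0, 0.008, 0, -1]
  ]
}}

```text
t: 13.5
tool_pos: [0.5723, -0.0811, 0.0566]
eef_rot: [-0.001, 0.688, 0.726, -0.0]
force: [-12.9, -1.3, 23.6]
finger_gap: 0.0249
```

```bash
python3 go.py 571.9 -81.3 54.5 93.1
```

```text
t 13.5 pos [572.3 -81.1  56.6] yaw 93.13 tilt 0.08 F [-12.9  -1.3  23.6] gap 24.9 j [-0.2   0.4   0.32  1.79 -0.15  0.98  1.8 ]
shift units [-0.0003 -0.0008  0.0041] turn units 0.0004 dist 2.1
```

{"fn": "send_rows", "kwargs": {
  "steps": [
    [0, 0, -0.004, 0, -1],
    [0, 0, -0.004, 0, -1]
  ]
}}

```text
t: 13.67
tool_pos: [0.5724, -0.081, 0.0569]
eef_rot: [-0.0, 0.687, 0.726, -0.0]
force: [-4.3, -2.0, 7.7]
finger_gap: 0.0248
```

```bash
python3 go.py 571.9 -81.3 54.5 93.1; python3 look.py 571 -40 50 seat2
```

```text
t 13.67 pos [572.4 -81.   56.9] yaw 93.16 tilt 0.04 F [-4.3 -2.   7.7] gap 24.8 j [-0.2   0.4   0.32  1.79 -0.15  0.98  1.8 ]
shift units [-0.0006 -0.0011  0.0049] turn units 0.0007 dist 2.5
```

View pics/seat2.png

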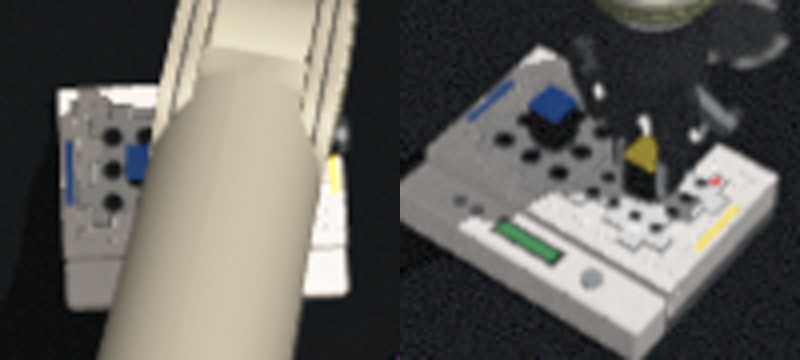

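{"fn": "send_rows", "kwargs": {
  "steps": [
    [0, 0, 0, 0, 0.2],
    [0, 0, 0, 0, 0.6],
    [0, 0, 0, 0, 1],
    [0, 0, 0, 0, 1],
    [0, 0, -0.004, 0, 1]
  ]
}}

```text
t: 14.18
tool_pos: [0.5725, -0.0804, 0.0581]
eef_rot: [-0.0, 0.687, 0.727, -0.0]
force: [-0.2, 0.2, 0.2]
finger_gap: 0.083
```

{"fn": "send_rows", "kwargs": {
  "steps": [
    [0, 0, -0.08, 0, 1],
    [0, 0, -0.16, 0, 1],
    [0, 0, -0.24, 0, 1],
    [0, 0, -0.3, 0, 1],
    [0, 0, -0.3, 0, 1]
  ]
}}

```text
t: 14.6
tool_pos: [0.5758, -0.0812, 0.2157]
eef_rot: [0.004, 0.687, 0.726, 0.004]
force: [0.6, -0.4, -0.7]
finger_gap: 0.0852
```

```bash
python3 go.py 450 -300 250 93.1
```

```text
t 14.6 pos [575.8 -81.2 215.7] yaw 93.17 tilt 0.59 F [ 0.6 -0.4 -0.7] gap 85.2 j [-0.23  0.24  0.35  1.63 -0.09  1.28  1.76]
shift units [-0.4231 -0.2747 -0.0712] turn units 0.0008 dist 254.7
```

Moving aside so both cameras can see the base.

{"fn": "send_rows", "kwargs": {
  "steps": [
    [-0.42, -0.27, -0.05, 0.1, 1],
    [-0.42, -0.27, -0.05, 0.1, 1],
    [-0.42, -0.27, -0.05, 0.1, 1],
    [-0.42, -0.27, -0.05, 0.1, 1],
    [-0.42, -0.27, -0.05, 0.1, 1]
  ]
}}

```text
t: 15.02
tool_pos: [0.4694, -0.2624, 0.2295]
eef_rot: [0.0, 0.74, 0.673, 0.0]
force: [0.3, 0.1, -0.2]
finger_gap: 0.0853
```

```bash
cat > chk.py <<'E'
import sys
from plant import optics
from h import *
f=optics.grab_frame("top"); g=optics.grab_frame("scene")
base=(.5692,-.0399,np.radians(3.1)); c,s=np.cos(base[2]),np.sin(base[2])
def cap(fr,col,u):
    q=fr["color"].astype(int); R,G,B=q[...,0],q[...,1],q[...,2]
    w=np.clip((B-np.maximum(R,80))/100.,0,1) if col=='b' else np.clip((np.minimum(R,G)-B)/100.,0,1)
    m=np.zeros_like(w); l,t=np.round(u-13).astype(int); m[t:t+26,l:l+26]=w[t:t+26,l:l+26]
    yy,xx=np.indices(w.shape); return (m*xx).sum()/m.sum(),(m*yy).sum()/m.sum()
def tri(uv):
    def r(p): return np.concatenate([proj(f,[p])[0]-uv[0],proj(g,[p])[0]-uv[1]])
    q=least_squares(r,[.57,0,.08],x_scale=.01); return q.x,np.abs(q.fun).max()
for n,col,yy in(("blue",'b',41.5),("yellow",'y',-41.5)):
    P=np.array([base[0]-s*yy/1e3,base[1]+c*yy/1e3,.084])
    uv=[np.array(cap(fr,col,proj(fr,[P])[0])) for fr in(f,g)]
    p,e=tri(uv); print(n,"cap px",np.round(uv,1).tolist(),"tri mm",np.round(p*1000,1),"res",round(e,2),"expected",np.round(P*1000,1))
im=[]
for fr in(f,g):
    u=proj(fr,[[.57,-.04,.05]])[0].round().astype(int); a=fr["color"][:,:,::-1][u[1]-45:u[1]+45,u[0]-56:u[0]+56]
    im.append(cv2.resize(a,None,fx=6,fy=6,interpolation=cv2.INTER_CUBIC))
cv2.imwrite(f"pics/{sys.argv[1]}t.png",im[0]);cv2.imwrite(f"pics/{sys.argv[1]}s.png",im[1])
cv2.imwrite(f"pics/{sys.argv[1]}all.png",g["color"][:,:,::-1])
E
python3 chk.py c1
```

```text
blue cap px [[229.4, 196.0], [224.5, 179.0]] tri mm [564.6   2.6  85.5] res 0.32 expected [567.    1.5  84. ]
yellow cap px [[257.7, 194.6], [249.5, 192.9]] tri mm [570.6 -81.4  82.5] res 0.06 expected [571.4 -81.3  84. ]
```

View pics/c1t.png

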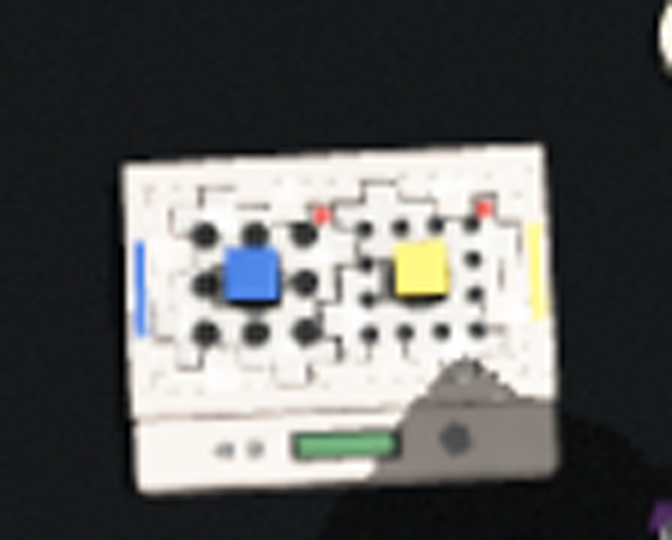

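View pics/c1s.png

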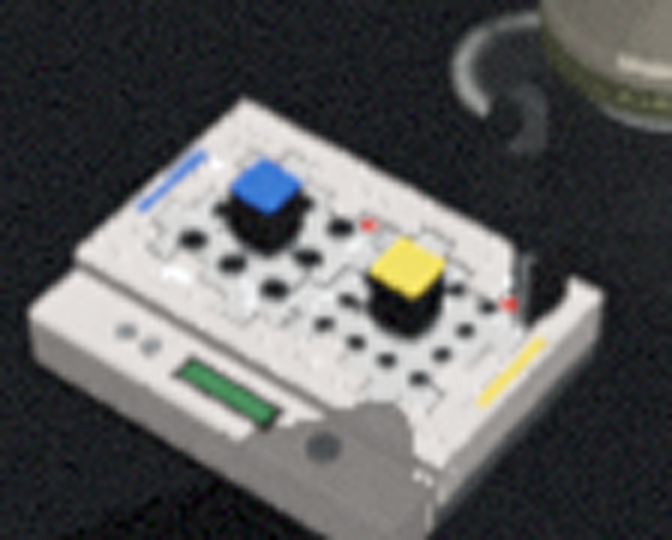

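Both look flush: the seams are tight, with the red dots at top-view crop pixels (321,215) and (484,208). The triangulated cap heights of 85.5 and 82.5 mm against 84 are within noise. The yellow block met resistance about 2 mm early, so I'll press on both posts with shut fingers to measure their heights.

```bash
python3 go.py 571.5 -81.3 130 93.1
```

```text
t 15.12 pos [ 466.6 -268.1  230.4] yaw 83.98 tilt 0.14 F [-0.5 -0.2  0.5] gap 85.6 j [-0.02  0.14  0.51  1.72 -0.07  1.3   1.96]
shift units [0.394  0.1693 0.2001] turn units -0.1061 dist 236.6
```

{"fn": "send_rows", "kwargs": {
  "steps": [
    [0.394, 0.1693, 0.1, -0.106, -1],
    [0.394, 0.1693, 0.1, -0.106, -1],
    [0.394, 0.1693, 0.1, -0.106, -1],
    [0.394, 0.1693, 0.1, -0.106, -1],
    [0.394, 0.1693, 0.1, -0.106, -1]
  ]
}}

```text
t: 15.53
tool_pos: [0.5686, -0.0808, 0.1815]
eef_rot: [-0.0, 0.684, 0.729, 0.0]
force: [1.2, -0.5, -0.2]
finger_gap: 0.0257
```

```bash
python3 go.py 571.5 -81.3 110 93.1
```

```text
t 15.53 pos [568.6 -80.8 181.5] yaw 93.69 tilt 0.03 F [ 1.2 -0.5 -0.2] gap 25.7 j [-0.23  0.26  0.35  1.68 -0.09  1.22  1.77]
shift units [-0.0014  0.0057  0.143 ] turn units 0.0068 dist 71.6
```

{"fn": "send_rows", "kwargs": {
  "steps": [
    [-0.001, 0.004, 0.05, 0.005, -1],
    [-0.001, 0.004, 0.1, 0.005, -1],
    [-0.001, 0.004, 0.14, 0.005, -1],
    [-0.001, 0.004, 0.14, 0.005, -1],
    [-0.001, 0.004, 0.14, 0.005, -1]
  ]
}}

```text
t: 15.95
tool_pos: [0.5694, -0.0832, 0.1115]
eef_rot: [-0.001, 0.687, 0.727, -0.001]
force: [0.7, -0.5, 0.9]
finger_gap: 0.0001
```

```bash
python3 go.py 571.5 -81.3 88 93.1
```

```text
t 15.95 pos [569.4 -83.2 111.5] yaw 93.26 tilt 0.12 F [ 0.7 -0.5  0.9] gap 0.1 j [-0.22  0.33  0.34  1.75 -0.12  1.08  1.79]
shift units [0.0036 0.0045 0.047 ] turn units 0.0019 dist 23.7
```

{"fn": "send_rows", "kwargs": {
  "steps": [
    [0.002, 0.002, 0.02, 0, -1],
    [0.002, 0.002, 0.04, 0, -1],
    [0.002, 0.002, 0.047, 0, -1],
    [0.002, 0.002, 0.047, 0, -1]
  ]
}}

```text
t: 16.28
tool_pos: [0.5704, -0.0823, 0.0877]
eef_rot: [-0.001, 0.687, 0.727, -0.0]
force: [-0.0, 0.2, -0.8]
finger_gap: 0.0004
```

{"fn": "send_rows", "kwargs": {
  "steps": [
    [0, 0, 0.003, 0, -1],
    [0, 0, 0.006, 0, -1],
    [0, 0, 0.009, 0, -1],
    [0, 0, 0.009, 0, -1]
  ]
}}

```text
t: 16.62
tool_pos: [0.5711, -0.0824, 0.0842]
eef_rot: [0.0, 0.687, 0.727, 0.0]
force: [0.4, -0.9, 0.6]
finger_gap: 0.0002
```

```bash
python3 go.py 571.5 -81.3 84 93.1
```

```text
t 16.62 pos [571.1 -82.4  84.2] yaw 93.26 tilt 0.03 F [ 0.4 -0.9  0.6] gap 0.2 j [-0.21  0.36  0.33  1.77 -0.14  1.03  1.8 ]
shift units [0.0021 0.0009 0.0004] turn units 0.0019 dist 1.1
```

No contact yet at 84.2 mm, so the yellow block isn't proud. I'll lower a little further for a light touch.

{"fn": "send_rows", "kwargs": {
  "steps": [
    [0, 0, 0.002, 0, -1],
    [0, 0, 0.004, 0, -1],
    [0, 0, 0.004, 0, -1]
  ]
}}

```text
t: 16.87
tool_pos: [0.5712, -0.0824, 0.0841]
eef_rot: [0.0, 0.687, 0.727, 0.001]
force: [-9.2, 1.4, 19.9]
finger_gap: 0.0
```

```bash
python3 go.py 571.5 -81.3 84 93.1
```

```text
t 16.87 pos [571.2 -82.4  84.1] yaw 93.26 tilt 0.06 F [-9.2  1.4 19.9] gap 0.0 j [-0.21  0.36  0.33  1.77 -0.14  1.03  1.8 ]
shift units [0.0022 0.0006 0.0002] turn units 0.0018 dist 1.1
```

Yellow's post top is at 84.1 mm, so it is fully home. Now the same check on blue.

{"fn": "send_rows", "kwargs": {
  "steps": [
    [0.0, 0, -0.03, 0, -1],
    [0.0, 0, -0.05, 0, -1],
    [0.08, 0, -0.05, 0, -1],
    [0.168, 0, -0.05, 0, -1],
    [0.168, 0, -0.05, 0, -1]
  ]
}}

```text
t: 17.28
tool_pos: [0.5661, 0.0106, 0.1074]
eef_rot: [-0.001, 0.683, 0.73, 0.002]
force: [0.1, 0.9, -0.2]
finger_gap: 0.0
```

```bash
python3 go.py 567.5 1.5 85.5 93.1
```

```text
t 17.28 pos [566.1  10.6 107.4] yaw 93.77 tilt 0.25 F [ 0.1  0.9 -0.2] gap 0.0 j [-0.34  0.31  0.29  1.78 -0.1   1.07  1.62]
shift units [-0.0185  0.0015  0.0437] turn units 0.0078 dist 23.8
```

{"fn": "send_rows", "kwargs": {
  "steps": [
    [0, 0, 0.01, 0, -1],
    [0, 0, 0.02, 0, -1],
    [0, 0, 0.03, 0, -1],
    [0, 0, 0.03, 0, -1]
  ]
}}

```text
t: 17.62
tool_pos: [0.5654, 0.0, 0.0906]
eef_rot: [-0.0, 0.687, 0.726, -0.001]
force: [-0.3, -0.3, -1.6]
finger_gap: -0.0
```

```bash
python3 go.py 567.5 1.5 84 93.1
```

```text
t 17.62 pos [565.4   0.   90.6] yaw 93.15 tilt 0.12 F [-0.3 -0.3 -1.6] gap -0.0 j [-0.33  0.33  0.3   1.8  -0.11  1.03  1.63]
shift units [0.0027 0.0044 0.0133] turn units 0.0006 dist 7.1
```

{"fn": "send_rows", "kwargs": {
  "steps": [
    [0.002, 0.003, 0.005, 0, -1],
    [0.002, 0.003, 0.01, 0, -1],
    [0.002, 0.003, 0.0125, 0, -1],
    [0.002, 0.003, 0.0145, 0, -1],
    [0.002, 0.003, 0.0155, 0, -1]
  ]
}}

```text
t: 18.03
tool_pos: [0.5676, 0.0025, 0.0842]
eef_rot: [-0.0, 0.687, 0.727, -0.0]
force: [-1.4, -0.7, 4.8]
finger_gap: -0.0002
```

```bash
python3 go.py 567.5 1.5 84 93.1
```

```text
t 18.03 pos [567.6   2.5  84.2] yaw 93.26 tilt 0.01 F [-1.4 -0.7  4.8] gap -0.2 j [-0.33  0.34  0.29  1.8  -0.11  1.02  1.63]
shift units [-0.0019 -0.0002  0.0003] turn units 0.0019 dist 1.0
```

Blue's post top is at 84.2 mm, so it is home too. I'll retreat, take a final look and hand in.

{"fn": "send_rows", "kwargs": {
  "steps": [
    [0, 0, -0.08, 0, -1],
    [0, 0, -0.16, 0, -1],
    [0, 0, -0.24, 0, -1],
    [0, 0, -0.28, 0, -1],
    [0, 0, -0.28, 0, -1]
  ]
}}

```text
t: 18.45
tool_pos: [0.57, 0.0025, 0.2301]
eef_rot: [0.003, 0.687, 0.727, 0.003]
force: [0.6, -1.0, 0.4]
finger_gap: -0.0003
```

{"fn": "send_rows", "kwargs": {
  "steps": [
    [0.06, -0.06, 0, 0, -1],
    [0.13, -0.13, 0, 0, -1],
    [0.2, -0.2, 0, 0, -1],
    [0.25, -0.25, 0, 0, -1],
    [0.25, -0.25, 0, 0, -1]
  ]
}}

```text
t: 18.87
tool_pos: [0.4315, 0.1245, 0.224]
eef_rot: [-0.001, 0.684, 0.729, -0.0]
force: [1.5, 0.5, 0.2]
finger_gap: -0.0001
```

{"fn": "send_rows", "kwargs": {
  "steps": [
    [0.06, 0, 0, 0, -1],
    [0.13, 0, 0, 0, -1],
    [0.16, 0, 0, 0, -1],
    [0.16, 0, 0, 0, -1],
    [0.16, 0, 0, 0, -1]
  ]
}}

```text
t: 19.28
tool_pos: [0.4308, 0.2005, 0.2238]
eef_rot: [-0.0, 0.686, 0.728, -0.0]
force: [0.5, 0.0, 0.1]
finger_gap: 0.0001
```

```bash
python3 chk.py c2; python3 go.py 567 1 84 93
python3 - <<'E'
from plant import optics
import numpy as np
f=optics.grab_frame("top");g=optics.grab_frame("scene")
for n in("brown_bottle","dropper","tape"):
    print(n,[(r["score"].__round__(2),np.round(r["extent"]).tolist()) for p in(f,g) for r in optics.regions_of(p,n)[:2]])
E
```

```text
blue cap px [[229.4, 196.0], [224.5, 179.1]] tri mm [564.7   2.6  85.4] res 0.3 expected [567.    1.5  84. ]
yellow cap px [[257.7, 194.7], [249.5, 192.9]] tri mm [570.5 -81.4  82.6] res 0.09 expected [571.4 -81.3  84. ]
t 19.38 pos [431.3 199.  224. ] yaw 93.2 tilt 0.03 F [-0.7 -0.2 -1.1] gap -0.2 j [-0.62  0.    0.09  1.86 -0.    1.28  1.1 ]
shift units [-0.4105  0.249   0.2802] turn units 0.0023 dist 277.9
brown_bottle [(0.49, [183.0, 121.0, 198.0, 142.0]), (0.81, [234.0, 121.0, 249.0, 147.0])]
dropper [(0.74, [201.0, 113.0, 207.0, 129.0])]
tape [(0.78, [297.0, 150.0, 313.0, 167.0]), (0.62, [311.0, 202.0, 333.0, 223.0])]
```

View pics/c2all.png

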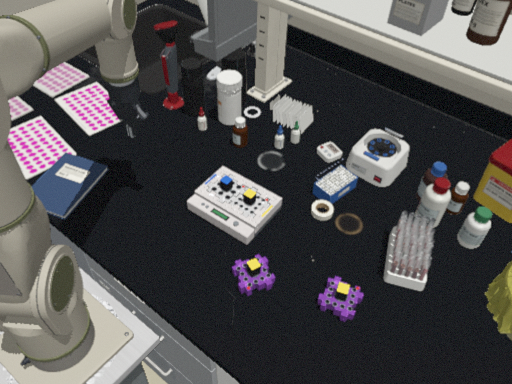

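View pics/c2t.png

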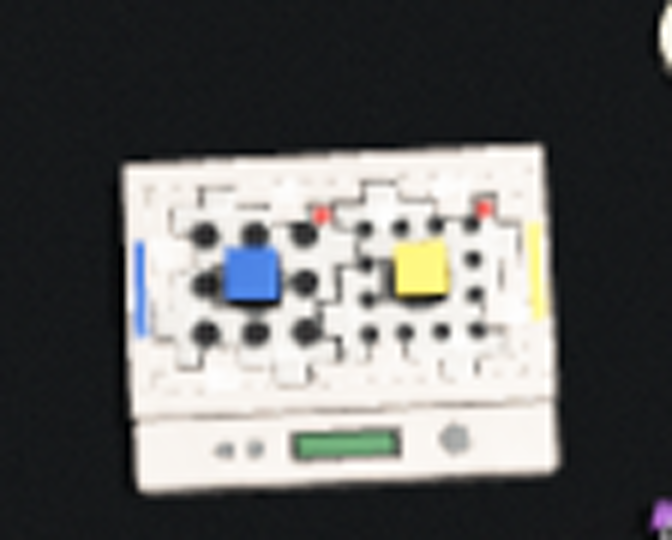

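Both blocks sit flush and interlocked in the base at about (235,200) of the scene view. The bottles and tape haven't moved, and the arm is clear.

```bash
python3 -c "
from plant import ticket
print(ticket.close_job())"
```

```text
the job is handed in; nothing more can be done
None
```

Both blocks are seated in the base, released, and the job is handed in at about 19.5 s of the 72 s allowed. The hand-in gave no verdict.

- **What I did:** The camera images showed both coding studs at (+17,-17), so I turned both blocks -90° to the base. Blue went in first, then yellow, and neither needed a second try.
- **Seating:** I touched each grip post with shut fingers. The tops were at 84.2 mm (blue) and 84.1 mm (yellow), against 84 mm when fully home.
- **Surroundings:** In the last pictures both blocks are flush, the bottles and tape have not moved, and the arm is clear.

**Disagreements in the checks:**
- Cap heights from the two cameras came out at 85.4 mm (blue) and 82.6 mm (yellow). I put this down to calibration error and went by the touch measurement.
- While I lowered the yellow block, I felt 24 N about 2 mm before the expected depth. Most likely the post sat slightly differently in the grip, as the touch afterwards showed the block fully down.

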